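Change the sample cup in the shaker's over-centre clamp

TASK

The yellow-lidded cup in the shaker has finished: flip the clamp's red lever fully open, lift that cup out and stand it in the steel tray. Then stand the red-lidded cup in the shaker's holder and flip the lever back over until it snaps past centre and the pad clamps the lid. Keep the cups upright and leave the other things where they are.

Things in the scene. Friction and masses are not known exactly. Their poses are not given: they have to be found in the camera images.
- shaker: cup shaker, fixed: white housing 215 x 140 x 37 mm, control panel on its front (-x) face; aluminium platform (top at z = 51 mm) with a black round cup holder at the front and, behind it, a steel toggle clamp with a red-gripped lever on a grey block. Origin: centre of its underside; x from front to rear (holder towards clamp), y left, z up
- nest (a point): centre of the cup holder's floor, where the centre of a cup's underside belongs; 53 mm above the worktop (shaker frame -62, 0, 53 mm). The holder is a flared ring, bore 56 mm below, 63 mm at its mouth, rim 14 mm above this floor; a cup has about 3 mm of play. With the lever fully open, arm and pad stand 50 mm or more behind this point (shaker +x), up to 215 mm above the worktop
- clamp_lever (a joint): lever angle, rad. 0: locked past centre on its stop, lever nearly upright (leaning 0.32 rad to the holder). 1.66: fully open on its stop, leaning 1.34 rad to the rear (shaker +x); stays there. Closing on a cup: pad meets the lid at 0.46, stiffest at 0.28 (8 N at the grip), dead centre at about 0.06, then pulled to 0 by itself; let go before, it springs back to 0.5. Opening takes 8 N at the grip
- lever_grip (a point): middle of the lever's red grip, a round bar of 16 mm diameter, 55 mm long, on the line from lever_hinge, 88 mm from it; the grip ends 27 mm beyond this point. It swings with the lever. Pinched with the fingers closing along the shaker's y it can turn between the pads, so a hand pointing down can carry it round the arc. Height over the worktop: 173 mm locked, 110 mm open
- lever_hinge (a point): point on the lever's hinge axis, fixed on the shaker, 90 mm above the worktop (shaker frame 57, 0, 90 mm). The lever turns about the shaker's +y axis here: opening swings the grip up and over to the rear (shaker +x), closing back towards the holder; the arm with the pad rises and comes down with it
- clamp_pad: black rubber pad, 23 mm in diameter, on a sprung spindle at the end of the clamp's arm, 88 mm in front of the arm's hinge; origin: middle of its face. Locked on a cup it presses on the lid with about 13 N; the spindle gives a few mm
- cup_yellow: sample cup with a yellow screw lid, closed, about 0.1 kg: white tapered body, 48 mm wide at the foot, 58 mm under the lid; lid 64 mm wide, from z = 50 to 66 mm (top). Origin: centre of its underside, z up. Starts in the shaker's holder under the locked clamp
- cup_red: sample cup with a red screw lid, closed, about 0.1 kg: white tapered body, 48 mm wide at the foot, 58 mm under the lid; lid 64 mm wide, from z = 50 to 66 mm (top). Origin: centre of its underside, z up. The only red one; starts on the worktop left of the shaker, in front of two fixed blocks of tubes, 110 mm tall, that fill x > 0.515, y 0.02 to 0.32 m of the worktop
- cup_spare: sample cup with a yellow screw lid, closed, about 0.1 kg: white tapered body, 48 mm wide at the foot, 58 mm under the lid; lid 64 mm wide, from z = 50 to 66 mm (top). Origin: centre of its underside, z up. A second yellow one, on the worktop beside the red one; bystander, not part of the job
- tray: shallow stainless steel tray right of the shaker, empty, fixed: 150 (x) x 130 (y) mm outside, 144 x 124 mm inside, floor 3 mm thick, rim 13 mm high. Origin: centre of its underside, z up
- timer_box: small white kitchen-style timer, 58 x 66 x 19 mm, origin at the centre of its underside; bystander, not part of the job
Things that resemble listed ones, but are neither listed nor needed, are in the scene too. There is more than one size of the cup_red; the job needs the largest. Leave any black look-alike of the cup_yellow alone.

How it is judged:
By the outcome, as a careful person would: the job done as asked, in the order asked, and still so for the second after the job is handed in, with the robot touching nothing.
It also fails if it takes over 72 s, if anything falls off the work surface, if the arm or the gripper's body presses on something with over 40 N, if the wrist force passes 120 N, or if a joint passes its speed limit or range.

ROBOT

A 6-joint arm with a two-finger parallel gripper is mounted at the origin on a cart in front of the work surface, level with it; the furniture and walls round the work are solid. World frame = base frame: x ahead of the robot, y to its left, z up, the work surface at z = 0. Lengths are in m, angles in rad, forces in N, time in s.
With the tool pointing down it reaches from about 0.35 to 0.975 m from the base axis. Payload 4.9 kg.
Tool frame: the origin (TCP) lies at the very end of the fingers, on their centre line; the grasp point (between the pads) lies 19 mm behind it (ctrl.grasp_offset is the distance from the TCP to the grasp point, in m); z points along the fingers, y is the line along which they close (so a half turn about z gives the same grasp; the last joint's range is limited). The gripper opens to 85 mm and grips with 20 to 120 N. Pads are 22 mm wide; open, the fingers measure 114 mm over their backs; the gripper's body (76 mm by 85 mm) begins 54 mm behind the grasp point. The pads swing forward as they close: fully open they stand 13 mm farther back than shut.
Start: joints at [-1.326, 0.053, 1.613, -0, 1.476, -0.119], TCP at [0.222, -0.584, 0.207] pointing down, gripper open.
Joint ranges: [-3.01, 3.01], [-1.01, 2.22], [0.06, 2.58], [-1.02, 4.17], [0.09, 2.62], [-3.14, 3.14]. Speed limits (rad/s): [2.57, 2.57, 3.14, 3.14, 3.14, 3.14].

INTERFACE

Orientations are given as a rotation vector (axis times angle).
In Python, from station import ctrl, optics gives the robot as it stands.
- The arm moves only by the shell command python3 -m handwheel 'ROWS' [OPENING] [FORCE]. ROWS is JSON, a list of rows, each an object of numbers: "tx", "ty", "tz": the shift along the tool's x, y, z in mm; "roll": the turn about the tool's z in rad. A call has 1 to 12 rows; each row shifts and turns the commanded pose from where the row before left it, along the tool's axes as they then stand; what a row does not reach is not made up. A row lasts 1/12 s, in which the tool goes at most 41.7 mm and 7.16 degrees, less where a joint would pass 70% of its speed; a pose out of reach is approached as far as the arm can. A call with a gripper value outside its range is refused whole. OPENING is the finger opening in mm, from 0 to 85.4, set as the call begins (- or left out, the last holds). The fingers move at their own pace and stop on an object; FORCE is the grip in N (left out, the last holds). Time passes only in rows, so rows that do not move let the fingers close. It gives the time, the measured TCP pose, the force, the opening and the grip force at its end, in the units of the state.
- ctrl.get_obs(): the state, without advancing time (a new reading comes with each control period).
- optics.get_image(name): name is "side" or "top"; returns (picture, depth): 420x560x3 uint8, red, green, blue; 420x560 float32, m along the optical axis (not along the pixel's ray), 0 where there is no reading.
- optics.camera_params(name): a dict with "mtx" (3x3 intrinsics, pixels), "extrinsics" (4x4, takes a point from camera to world coordinates). Camera axes: x right, y down, z forward; pixel columns grow to the right and rows downward; lengths in m; the calibration is good to about 2 mm. A picture is of the moment at which its call begins. camera_params takes no time and is no camera call.
- ctrl.finish_job(): hands the job in; it is judged then, once.
The state is a dict: "t": time; "q": joint angles; "dq": joint speeds; "effort": joint torques, N m; "tool_pos": TCP position; "tool_rot": TCP orientation; "contact_force": force on the tool from outside, world axes, zero at the start; "wrist_torque": the same for the moment, N m; "opening": finger opening in m; "grip_force": force on a finger pad.
Only numpy, scipy, OpenCV 4.12 (cv2) and the standard library are available. Lean on these libraries where they do the work, as an engineer would, in place of code of your own. Each camera call takes 0.05 s, during which the arm holds its last target. There are 200 camera calls.

## Working session

There is one attempt and no reset: what is moved stays moved. The work goes in short steps, Python scripts to look and compute and a shell command to move; the robot and the scene stay as the last step left them, time stands still between calls to the robot, and variables do not carry over. Pictures are saved under pics/ and viewed, at most 10 in all, crops included, and the job is handed in when it is done.

```bash
mkdir -p pics; ls
python3 - <<'E'
from station import ctrl, optics
import cv2,numpy as np
for n in("top","side"):
    im,d=optics.get_image(n); cv2.imwrite(f"pics/{n}0.png",cv2.resize(im[:,:,::-1],(800,600)))
    np.savez(f"{n}0.npz",im=im,d=d)
    p=optics.camera_params(n);print(n,p["mtx"].round(1).tolist(),p["extrinsics"].round(3).tolist())
o=ctrl.get_obs();print(o)
E
```

```text
pics
top [[444.7, 0.0, 277.1], [0.0, 444.7, 213.0], [0.0, 0.0, 1.0]] [[0.006, -0.998, 0.065, 0.438], [-1.0, -0.006, -0.003, -0.02], [0.003, -0.065, -0.998, 1.324], [0.0, 0.0, 0.0, 1.0]]
side [[382.1, 0.0, 276.2], [0.0, 382.1, 209.2], [0.0, 0.0, 1.0]] [[-0.954, -0.151, 0.258, 0.262], [-0.299, 0.516, -0.803, 0.755], [-0.011, -0.843, -0.538, 0.629], [0.0, 0.0, 0.0, 1.0]]
{'t': 0.1, 'q': array([-1.32596243e+00,  5.33047149e-02,  1.61417387e+00,  5.62242740e-06,
        1.47599604e+00, -1.18961952e-01]), 'dq': array([ 0.00044097, -0.00164072, -0.00402787,  0.00061637, -0.00052145,
       -0.00158163]), 'effort': array([ 6.40946673e-04, -3.94899523e+01, -3.71365035e+01, -5.68546955e-05,
        3.90487723e-03, -1.19419408e-06]), 'tool_pos': array([ 0.22226416, -0.58348524,  0.20576714]), 'tool_rot': array([-3.08791563e+00, -5.67962487e-01,  1.77048094e-04]), 'contact_force': array([ 0.31599633, -0.39591404, -0.61252597]), 'wrist_torque': array([ 0.00382326, -0.0348205 ,  0.02886045]), 'grip_force': 0.0, 'opening': 0.08551211584144112}
```

View pics/top0.png

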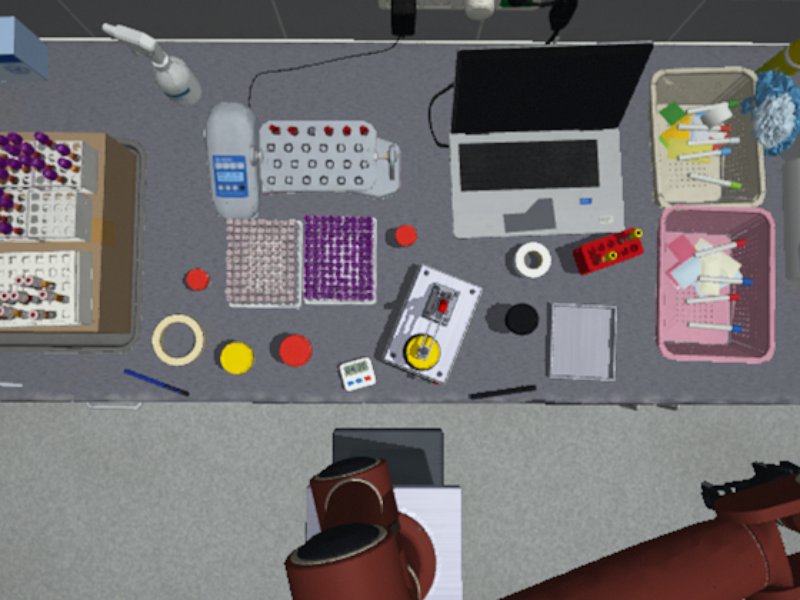

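View pics/side0.png

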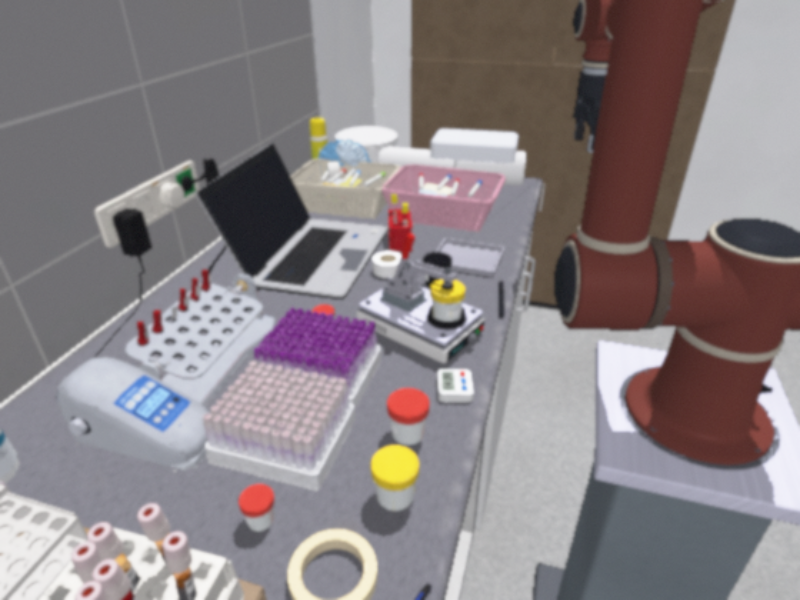

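The top view (800x600) shows these candidates:
- **Red lids:** (296,350) large, (197,280) small and (405,236) small. The job needs the large one at (296,350), in front of the tube blocks.
- **Yellow lids:** (422,351) is in the holder under the clamp, so it is cup_yellow. (237,358) is the spare.
- **Black lid:** (521,319), leave alone.
- **Other things:** the tray is at (582,341) and the lever at (443,306).

The side view agrees. Next I measure and make an enlarged crop.

```bash
cat > h.py <<'E'
import cv2,numpy as np
from station import ctrl, optics
def ray(n,uv,z):
    p=optics.camera_params(n);M,E=p["mtx"],p["extrinsics"]
    d=E[:3,:3]@np.linalg.inv(M)@np.r_[uv,1.];o=E[:3,3]
    return o+d*(z-o[2])/d[2]
def cloud(n,d):
    p=optics.camera_params(n);M,E=p["mtx"],p["extrinsics"]
    v,u=np.mgrid[:d.shape[0],:d.shape[1]]
    P=np.stack([u,v,np.ones_like(u)],-1)@np.linalg.inv(M).T*d[...,None]
    return P@E[:3,:3].T+E[:3,3]
def hsv(im): return cv2.cvtColor(im,cv2.COLOR_RGB2HSV)
def red(im):
    h=hsv(im);return (((h[...,0]<8)|(h[...,0]>172))&(h[...,1]>150)&(h[...,2]>90)).astype(np.uint8)
def yel(im):
    h=hsv(im);return ((abs(h[...,0].astype(int)-27)<6)&(h[...,1]>150)&(h[...,2]>110)).astype(np.uint8)
def blobs(m,amin=60):
    c,_=cv2.findContours(m,cv2.RETR_EXTERNAL,cv2.CHAIN_APPROX_NONE)
    return [(*cv2.minEnclosingCircle(k),cv2.contourArea(k)) for k in c if cv2.contourArea(k)>amin]
def show(n,name,u0,v0,u1,v1):
    im,d=optics.get_image(n);c=im[v0:v1,u0:u1,::-1];s=min(800/c.shape[1],600/c.shape[0])
    cv2.imwrite(f"pics/{name}.png",cv2.resize(c,None,fx=s,fy=s,interpolation=cv2.INTER_CUBIC));return im,d
E
python3 - <<'E'
from h import *
f=np.load("top0.npz");im,d=f["im"],f["d"];P=cloud("top",d)
for nm,m in(("red",red(im)),("yel",yel(im))):
    for c,r,a in blobs(m,15):
        if c[1]<290 and 100<c[0]<400:
            z=np.median(P[...,2][int(c[1])-1:int(c[1])+2,int(c[0])-1:int(c[0])+2]);w=ray("top",c,.119 if abs(c[0]-295)<15 and nm=="yel" else .066)
            print(nm,np.round(c,1),round(r,1),a,"z",z.round(3),w.round(4),"diam",round(2*r/444.7*(1.324-w[2]),4))
# shaker footprint
def rect(m,lo,hi,box):
    k=np.zeros(d.shape,bool);u0,v0,u1,v1=box;k[v0:v1,u0:u1]=1
    q=P[k&m&(P[...,2]>lo)&(P[...,2]<hi)][:,:2].astype(np.float32);return cv2.minAreaRect(q),len(q)
h=hsv(im);white=(h[...,1]<60)&(h[...,2]>120)
print("plat",rect(white,.03,.065,(262,180,345,272)));print("all",rect(white|True,.025,.065,(262,180,345,272)))
print("tray",rect(white|True,.006,.03,(375,205,440,272)))
c=im[170:280,120:460,::-1];cv2.imwrite("pics/crop1.png",cv2.resize(c,(800,259),interpolation=cv2.INTER_CUBIC))
E
```

```text
red [206.4 244.9] 11.2 362.0 z 0.065 [0.4289 0.176  0.066 ] diam 0.0632
red [310.5 214. ] 4.3 30.0 z 0.195 [ 0.518  -0.1178  0.066 ] diam 0.0242
red [137.8 195.2] 7.8 161.5 z 0.045 [0.5686 0.3728 0.066 ] diam 0.0442
red [283.6 164.4] 7.5 151.0 z 0.046 [ 0.6593 -0.0407  0.066 ] diam 0.0422
yel [165.3 249.8] 11.7 382.5 z 0.063 [0.4144 0.2914 0.066 ] diam 0.0664
yel [299.5 238.5] 3.5 17.5 z 0.117 [ 0.448  -0.0839  0.119 ] diam 0.0192
yel [295.7 246.2] 11.8 252.0 z 0.152 [ 0.427  -0.0738  0.119 ] diam 0.0637
plat (((0.5007332563400269, -0.05613723397254944), (0.22887736558914185, 0.21170300245285034), 68.47723388671875), 2322)
all (((0.4952811002731323, -0.05359058082103729), (0.2311498075723648, 0.22502626478672028), 68.49298858642578), 2710)
tray (((0.4512477517127991, -0.3963072896003723), (0.17741325497627258, 0.18997734785079956), 6.572574615478516), 563)
```

View pics/crop1.png

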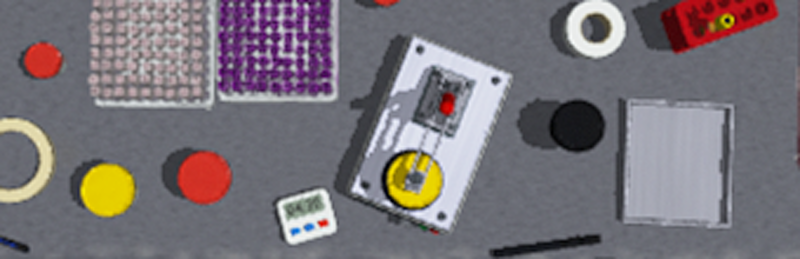

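The crop confirms it: the large red lid is at crop (204,177), the yellow lid under the pad at (413,180), and the spare, black and small reds are separate. Next is the shaker yaw and tray centre from clean contours.

Run:
```python
from h import *
f=np.load("top0.npz");im=f["im"];h=hsv(im)
def quad(box,z,thr,dim):
    u0,v0,u1,v1=box;m=np.zeros(im.shape[:2],np.uint8)
    m[v0:v1,u0:u1]=((h[...,1]<70)&(h[...,2]>thr))[v0:v1,u0:u1]
    m=cv2.morphologyEx(m,cv2.MORPH_OPEN,np.ones((3,3)))
    c=max(cv2.findContours(m,0,1)[0],key=cv2.contourArea)
    q=np.float32([ray("top",p[0],z)[:2] for p in c]);r=cv2.minAreaRect(q);print(dim,r)
for t in(140,160):quad((262,175,345,275),.051,t,"shaker .215x.14")
for t in(120,140):quad((375,205,440,272),.010,t,"tray .150x.130")
S=np.array([[417,48],[497,80],[364,185],[444,217]])/2.353+[120,170]
W=np.array([ray("top",s,.051)[:2] for s in S]);print("screws",W.round(4).tolist(),"mean",W.mean(0))
a=W[0]-W[2];b=W[1]-W[3];yaw=np.arctan2(*(a+b)[::-1]);print("yaw",yaw)
for zz in(.19,.2):print("grip top",ray("top",(310.5,214),zz))
n=np.array([.427,-.0738]);e=np.array([np.cos(yaw),np.sin(yaw)])
print("origin",n+.062*e,"hinge",n+.119*e,"grip locked",n+(.119-.088*np.sin(.32))*e)
g=np.load("side0.npz")["im"]
for c,r,a in blobs(red(g),10):print("side",np.round(c,1),round(r,1),a)
cv2.imwrite("pics/crop2.png",cv2.resize(g[180:260,240:360,::-1],(780,520),interpolation=cv2.INTER_CUBIC))
```

```text
shaker .215x.14 ((0.48394906520843506, -0.09857720136642456), (0.13212589919567108, 0.20575740933418274), 68.51815032958984)
shaker .215x.14 ((0.48474830389022827, -0.09695468097925186), (0.128596693277359, 0.20544415712356567), 68.16064453125)
tray .150x.130 ((0.4505308270454407, -0.40358591079711914), (0.12229353934526443, 0.15791073441505432), 87.29053497314453)
tray .150x.130 ((0.4503258764743805, -0.40400242805480957), (0.12132953107357025, 0.15635381639003754), 87.32703399658203)
screws [[0.5868, -0.0806], [0.5481, -0.1785], [0.4193, -0.0168], [0.3812, -0.1139]] mean [ 0.48385559 -0.09744844]
yaw -0.3667370283430813
grip top [ 0.51005703 -0.10808435  0.19      ]
grip top [ 0.50941869 -0.10730416  0.2       ]
origin [ 0.48487714 -0.09603142] hinge [ 0.53808678 -0.11646999] grip locked [ 0.5122457  -0.10654407]
side [179.  349.5] 11.9 351.5
side [285.4 283. ] 14.0 491.0
side [ 98. 233.] 7.1 24.5
side [109.5 224.5] 6.7 28.0
side [226. 217.] 6.0 41.0
side [143.  195.5] 5.6 16.0
side [278.  163.5] 17.2 341.0
```

View pics/crop2.png

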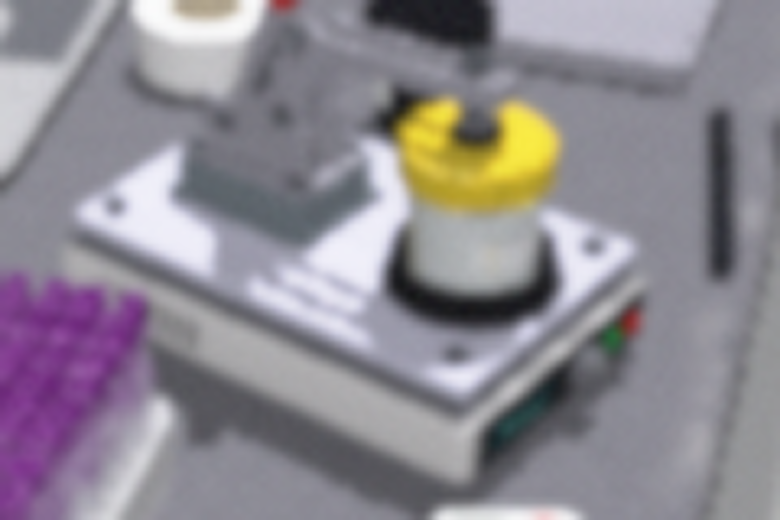

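Measurements:
- **Shaker:** origin (0.4845, -0.097), yaw about -0.372.
- **Nest:** (0.4267, -0.0745).
- **Grip (locked):** (0.512, -0.108, 0.173).
- **Tray:** centre (0.4505, -0.404).
- **Red cup:** (0.429, 0.176).

I'll line the hand up with the shaker's axes and go above the lever.

```bash
cat > to.py <<'E'
import sys,numpy as np
from scipy.spatial.transform import Rotation as R
from station import ctrl
x,y,z=map(float,sys.argv[1:4]);phi=float(sys.argv[4]) if len(sys.argv)>4 else None
o=ctrl.get_obs();M=R.from_rotvec(o["tool_rot"]).as_matrix();p=np.arctan2(M[1,0],M[0,0])
r=0 if phi is None else p-phi
M2=M@R.from_rotvec([0,0,r]).as_matrix()
print("t",round(o["t"],2),"tcp",o["tool_pos"].round(4),"phi",round(p,3),"zaxis",M[:,2].round(3),"roll",round(r,3),"t xyz mm",(M2.T@(np.array([x,y,z])-o["tool_pos"])*1e3).round(1),"F",o["contact_force"].round(1),"open",round(o["opening"],4),"grip",round(o["grip_force"],1))
E
python3 -m handwheel '[{"tz":-10,"roll":0.1227},{"tz":-10,"roll":0.1227},{"tz":-10,"roll":0.1227},{"tz":-10,"roll":0.1227},{"tz":-10,"roll":0.1227},{"tz":-10,"roll":0.1227},{"tx":6,"ty":-34},{"tx":6,"ty":-34},{"tx":6,"ty":-34},{"tx":6,"ty":-34},{"tx":6,"ty":-34},{"tx":6,"ty":-34}]' 40 40
python3 -m handwheel '[{"tx":6,"ty":-34},{"tx":6,"ty":-34},{"tx":6,"ty":-34},{"tx":6,"ty":-34},{"tx":6,"ty":-34},{"tx":6,"ty":-34},{"tx":6,"ty":-34},{"tx":6,"ty":-34},{},{}]'
python3 to.py 0.512 -0.1077 0.154 -0.372
```

```text
t 0.1 tcp [ 0.2223 -0.5835  0.2058] phi 0.364 zaxis [-0.     0.002 -1.   ] roll 0.736 t xyz mm [  97.  -548.5   52.5] F [ 0.3 -0.4 -0.6] open 0.0855 grip 0.0$[0]: bad value
$[0]: bad value
```

```bash
python3 -m handwheel '[{"tx":0,"ty":0,"tz":-10,"roll":0.12}]' 40 40; python3 -m handwheel --help | head -30
```

```text
t: 0.18
tool_pos: [0.222, -0.5823, 0.2135]
tool_rot: [-3.113, -0.378, 0.001]
contact_force: [-0.6, 0.7, -1.0]
opening: 0.0757
grip_force: 0.0invalid input: not JSON, or not a number
```

All four keys are needed in each row.

```bash
python3 -m handwheel '[{"tx":0,"ty":0,"tz":-10,"roll":0.123},{"tx":0,"ty":0,"tz":-10,"roll":0.123},{"tx":0,"ty":0,"tz":-10,"roll":0.123},{"tx":0,"ty":0,"tz":-10,"roll":0.123},{"tx":0,"ty":0,"tz":-10,"roll":0.123},{"tx":6,"ty":-34,"tz":0,"roll":0},{"tx":6,"ty":-34,"tz":0,"roll":0},{"tx":6,"ty":-34,"tz":0,"roll":0},{"tx":6,"ty":-34,"tz":0,"roll":0},{"tx":6,"ty":-34,"tz":0,"roll":0},{"tx":6,"ty":-34,"tz":0,"roll":0},{"tx":6,"ty":-34,"tz":0,"roll":0}]' 40 40
python3 -m handwheel '[{"tx":6,"ty":-34,"tz":0,"roll":0},{"tx":6,"ty":-34,"tz":0,"roll":0},{"tx":6,"ty":-34,"tz":0,"roll":0},{"tx":6,"ty":-34,"tz":0,"roll":0},{"tx":6,"ty":-34,"tz":0,"roll":0},{"tx":6,"ty":-34,"tz":0,"roll":0},{"tx":6,"ty":-34,"tz":0,"roll":0},{"tx":6,"ty":-34,"tz":0,"roll":0},{"tx":0,"ty":0,"tz":0,"roll":0},{"tx":0,"ty":0,"tz":0,"roll":0}]'
python3 to.py 0.512 -0.1077 0.154 -0.372
```

```text
t: 1.18
tool_pos: [0.3483, -0.3758, 0.2663]
tool_rot: [-3.087, 0.58, 0.001]
contact_force: [-0.5, 0.4, 0.3]
opening: 0.0401
grip_force: 0.0
t: 2.02
tool_pos: [0.4915, -0.14, 0.2663]
tool_rot: [3.089, -0.574, -0.002]
contact_force: [-0.4, -0.7, 0.1]
opening: 0.0397
grip_force: 0.0
t 2.02 tcp [ 0.4915 -0.14    0.2663] phi -0.368 zaxis [-0.001  0.    -1.   ] roll 0.004 t xyz mm [  7.5 -37.5 112.2] F [-0.4 -0.7  0.1] open 0.0397 grip 0.0
```

```bash
python3 -m handwheel '[{"tx":2.5,"ty":-12.5,"tz":0,"roll":0.004},{"tx":2.5,"ty":-12.5,"tz":0,"roll":0},{"tx":2.5,"ty":-12.5,"tz":0,"roll":0},{"tx":0,"ty":0,"tz":20,"roll":0},{"tx":0,"ty":0,"tz":20,"roll":0},{"tx":0,"ty":0,"tz":20,"roll":0},{"tx":0,"ty":0,"tz":20,"roll":0},{"tx":0,"ty":0,"tz":16,"roll":0},{"tx":0,"ty":0,"tz":16,"roll":0},{"tx":0,"ty":0,"tz":0,"roll":0},{"tx":0,"ty":0,"tz":0,"roll":0}]'
python3 to.py 0.512 -0.1077 0.154 -0.372
python3 - <<'E'
from h import *
im,d=optics.get_image("side");a=im[130:250,230:370,::-1]
im,d=optics.get_image("top");b=im[170:290,240:380,::-1]
cv2.imwrite("pics/p3.png",cv2.resize(np.hstack([a,b]),(798,342),interpolation=cv2.INTER_CUBIC))
E
```

```text
t: 2.93
tool_pos: [0.5113, -0.1092, 0.154]
tool_rot: [-3.086, 0.587, 0.004]
contact_force: [-0.1, -0.4, -0.3]
opening: 0.0402
grip_force: 0.0
t 2.93 tcp [ 0.5113 -0.1092  0.154 ] phi -0.376 zaxis [-0.002  0.001 -1.   ] roll -0.004 t xyz mm [ 0.1 -1.7 -0. ] F [-0.1 -0.4 -0.3] open 0.0402 grip 0.0
```

View pics/p3.png

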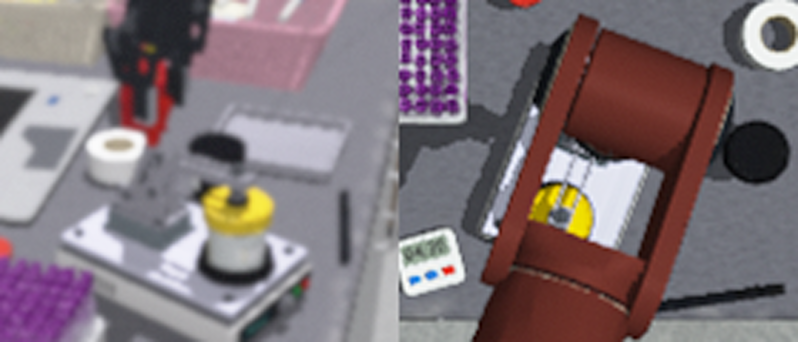

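The fingers straddle the red grip: side half, about (145,110), directly above the clamp block. I'll close with light force and check that the opening is about 16 mm.

```bash
python3 -m handwheel '[{"tx":0,"ty":-1,"tz":0,"roll":0},{"tx":0,"ty":0,"tz":0,"roll":0},{"tx":0,"ty":0,"tz":0,"roll":0},{"tx":0,"ty":0,"tz":0,"roll":0},{"tx":0,"ty":0,"tz":0,"roll":0},{"tx":0,"ty":0,"tz":0,"roll":0},{"tx":0,"ty":0,"tz":0,"roll":0},{"tx":0,"ty":0,"tz":0,"roll":0}]' 5 40
python3 - <<'E'
import numpy as np
# grasp arc deltas in tool frame (tool x = shaker x, tool z down): lean angle a from vertical
a=np.linspace(-.32,1.36,15);X=88*np.sin(a);Z=-88*np.cos(a)
print(np.c_[np.diff(X),np.diff(Z)].round(1).tolist())
E
python3 to.py 0.512 -0.1077 0.154 -0.372
```

```text
t: 3.7
tool_pos: [0.5135, -0.1077, 0.1566]
tool_rot: [-3.085, 0.585, -0.005]
contact_force: [2.7, 5.7, 5.9]
opening: 0.0138
grip_force: 39.4
[[10.2, -2.7], [10.5, -1.5], [10.6, -0.2], [10.5, 1.1], [10.3, 2.3], [9.9, 3.5], [9.5, 4.7], [8.8, 5.8], [8.1, 6.8], [7.2, 7.7], [6.2, 8.5], [5.2, 9.2], [4.0, 9.8], [2.8, 10.2]]
t 3.7 tcp [ 0.5135 -0.1077  0.1566] phi -0.375 zaxis [ 0.003  0.001 -1.   ] roll -0.003 t xyz mm [-1.4  0.5  2.6] F [2.7 5.7 5.9] open 0.0138 grip 39.4
```

Gripped (opening 13.8 mm, 39 N). Now I follow the arc, first half.

```bash
python3 -m handwheel '[{"tx":5,"ty":0,"tz":-1.4,"roll":0},{"tx":5,"ty":0,"tz":-1.3,"roll":0},{"tx":5.2,"ty":0,"tz":-0.8,"roll":0},{"tx":5.2,"ty":0,"tz":-0.7,"roll":0},{"tx":5.3,"ty":0,"tz":-0.1,"roll":0},{"tx":5.3,"ty":0,"tz":-0.1,"roll":0},{"tx":10.5,"ty":0,"tz":1.1,"roll":0},{"tx":10.3,"ty":0,"tz":2.3,"roll":0},{"tx":9.9,"ty":0,"tz":3.5,"roll":0},{"tx":0,"ty":0,"tz":0,"roll":0}]'
python3 to.py 0.5376 -0.1177 0.071 -0.372
```

```text
t: 4.53
tool_pos: [0.5701, -0.1319, 0.1516]
tool_rot: [3.085, -0.586, -0.001]
contact_force: [-0.0, 0.5, -0.1]
opening: 0.0053
grip_force: 0.5
t 4.53 tcp [ 0.5701 -0.1319  0.1516] phi -0.375 zaxis [-0.001 -0.001 -1.   ] roll -0.003 t xyz mm [-35.4  -1.6  80.6] F [-0.   0.5 -0.1] open 0.0053 grip 0.5
```

It slipped off (opening 5 mm, no grip force). I'll back off upward and look at the lever.

```bash
python3 -m handwheel '[{"tx":0,"ty":0,"tz":0,"roll":0},{"tx":0,"ty":0,"tz":0,"roll":0},{"tx":0,"ty":0,"tz":0,"roll":0},{"tx":10,"ty":0,"tz":-40,"roll":0},{"tx":10,"ty":0,"tz":-40,"roll":0},{"tx":0,"ty":40,"tz":0,"roll":0},{"tx":0,"ty":40,"tz":0,"roll":0},{"tx":0,"ty":40,"tz":0,"roll":0},{"tx":0,"ty":40,"tz":0,"roll":0},{"tx":0,"ty":0,"tz":0,"roll":0}]' 40
python3 - <<'E'
from h import *
im,d=optics.get_image("side");a=im[130:250,230:370,::-1]
ti,td=optics.get_image("top");b=ti[170:290,240:380,::-1]
cv2.imwrite("pics/p4.png",cv2.resize(np.hstack([a,b]),(798,342),interpolation=cv2.INTER_CUBIC))
p=optics.camera_params("side")
def proj(n,w):
    p=optics.camera_params(n);c=np.linalg.inv(p["extrinsics"])@np.r_[w,1];q=p["mtx"]@c[:3];return (q[:2]/q[2]).round(1)
e=np.array([np.cos(-.372),np.sin(-.372),0]);o=np.array([.4845,-.097,0])
for r in(.061,.088,.115):
    w=o+e*(.057-r*np.sin(.32))+[0,0,.09+r*np.cos(.32)];print(r,w.round(4),proj("side",w),proj("top",w))
print("top red",[(np.round(c,1),round(r,1),a) for c,r,a in blobs(red(ti),12) if 290<c[0]<340 and 180<c[1]<240])
print("side red",[(np.round(c,1),round(r,1),a) for c,r,a in blobs(red(im),12) if 240<c[0]<340 and 130<c[1]<240])
E
```

```text
t: 5.37
tool_pos: [0.5267, -0.2926, 0.2326]
tool_rot: [3.081, -0.595, -0.001]
contact_force: [-0.0, 0.2, -1.0]
opening: 0.0399
grip_force: 0.0
0.061 [ 0.5197 -0.1107  0.1479] [282.9 179.1] [310.3 211.4]
0.088 [ 0.5118 -0.1077  0.1735] [285.4 171.3] [309.8 213.7]
0.115 [ 0.5039 -0.1046  0.1992] [288.  163.3] [309.4 216.2]
top red [(array([315., 199.]), 4.5, 32.0)]
side red [(array([279.2, 160.9]), 15.2, 344.0)]
```

View pics/p4.png

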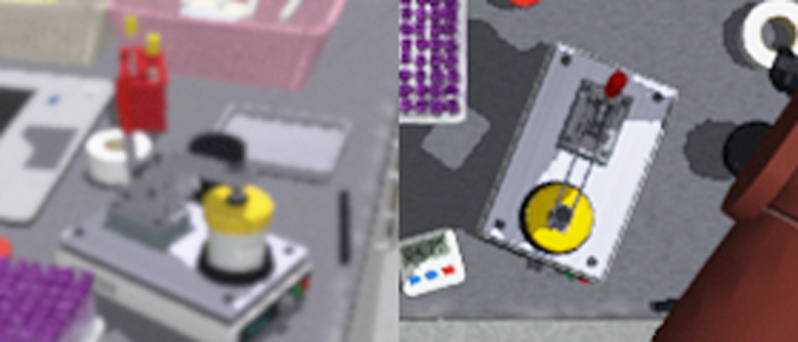

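The lever has left the locked position. The red grip is now at right half (615,85), i.e. top px (315,199), so it leans about +0.15 rad to the rear and sits at its spring-back angle. The cup is still upright at (560,215). I'll regrip there, harder.

```bash
python3 -m handwheel '[{"tx":0,"ty":0,"tz":-30,"roll":0},{"tx":-6,"ty":-30,"tz":0,"roll":0},{"tx":-7,"ty":-30,"tz":0,"roll":0},{"tx":-7,"ty":-30,"tz":0,"roll":0},{"tx":-7,"ty":-30,"tz":0,"roll":0},{"tx":-7,"ty":-30,"tz":0,"roll":0},{"tx":0,"ty":0,"tz":0,"roll":0},{"tx":0,"ty":0,"tz":0,"roll":0}]' 40 80
python3 to.py 0.5497 -0.1224 0.158 -0.372
```

```text
t: 6.13
tool_pos: [0.5532, -0.1324, 0.2626]
tool_rot: [3.088, -0.579, 0.0]
contact_force: [-0.2, -0.8, 0.8]
opening: 0.0403
grip_force: 0.0
t 6.13 tcp [ 0.5532 -0.1324  0.2626] phi -0.37 zaxis [ 0. -0. -1.] roll 0.002 t xyz mm [ -6.9  -8.  104.6] F [-0.2 -0.8  0.8] open 0.0403 grip 0.0
```

```bash
python3 -m handwheel '[{"tx":-7,"ty":-8,"tz":0,"roll":0},{"tx":0,"ty":0,"tz":0,"roll":0},{"tx":0,"ty":0,"tz":25,"roll":0},{"tx":0,"ty":0,"tz":25,"roll":0},{"tx":0,"ty":0,"tz":27,"roll":0},{"tx":0,"ty":0,"tz":27,"roll":0},{"tx":0,"ty":0,"tz":0,"roll":0},{"tx":0,"ty":0,"tz":0,"roll":0}]' 40 80
python3 -m handwheel '[{"tx":0,"ty":0,"tz":0,"roll":0},{"tx":0,"ty":0,"tz":0,"roll":0},{"tx":0,"ty":0,"tz":0,"roll":0},{"tx":0,"ty":0,"tz":0,"roll":0},{"tx":0,"ty":0,"tz":0,"roll":0},{"tx":0,"ty":0,"tz":0,"roll":0},{"tx":0,"ty":0,"tz":0,"roll":0}]' 5 80
python3 to.py 0.5497 -0.1224 0.158 -0.372
python3 - <<'E'
import numpy as np
a=np.arange(.15,1.38,.1);print(np.c_[a[:-1],np.diff(88*np.sin(a)),np.diff(-88*np.cos(a))].round(1).tolist())
E
```

```text
t: 6.8
tool_pos: [0.548, -0.1253, 0.1568]
tool_rot: [-3.086, 0.587, 0.006]
contact_force: [0.1, -0.2, 0.3]
opening: 0.0399
grip_force: 0.0
t: 7.38
tool_pos: [0.5521, -0.1231, 0.1615]
tool_rot: [-3.082, 0.584, -0.01]
contact_force: [4.0, 8.7, 0.1]
opening: 0.0119
grip_force: 78.1
t 7.38 tcp [ 0.5521 -0.1231  0.1615] phi -0.374 zaxis [ 0.007  0.004 -1.   ] roll -0.002 t xyz mm [-2.5  0.2  3.5] F [4.  8.7 0.1] open 0.0119 grip 78.1
[[0.2, 8.6, 1.7], [0.2, 8.4, 2.6], [0.4, 8.1, 3.4], [0.5, 7.7, 4.2], [0.6, 7.3, 5.0], [0.6, 6.7, 5.7], [0.8, 6.1, 6.3], [0.8, 5.5, 6.9], [1.0, 4.8, 7.4], [1.0, 4.0, 7.8], [1.2, 3.2, 8.2], [1.2, 2.4, 8.5]]
```

```bash
python3 -m handwheel '[{"tx":2,"ty":-1.5,"tz":-3,"roll":0},{"tx":4.3,"ty":0,"tz":0.8,"roll":0},{"tx":4.3,"ty":0,"tz":0.9,"roll":0},{"tx":4.2,"ty":0,"tz":1.3,"roll":0},{"tx":4.2,"ty":0,"tz":1.3,"roll":0},{"tx":0,"ty":0,"tz":0,"roll":0}]'
python3 to.py 0.5376 -0.1177 0.071 -0.372
```

```text
t: 7.88
tool_pos: [0.569, -0.1298, 0.1583]
tool_rot: [-3.083, 0.587, -0.003]
contact_force: [0.8, 6.6, -2.6]
opening: 0.0125
grip_force: 79.6
t 7.88 tcp [ 0.569  -0.1298  0.1583] phi -0.376 zaxis [ 0.002  0.003 -1.   ] roll -0.004 t xyz mm [-33.7   0.5  87.3] F [ 0.8  6.6 -2.6] open 0.0125 grip 79.6
```

```bash
python3 -m handwheel '[{"tx":8.7,"ty":0,"tz":3.8,"roll":0},{"tx":8.1,"ty":0,"tz":4.7,"roll":0},{"tx":7.6,"ty":0,"tz":5.4,"roll":0},{"tx":7.1,"ty":0,"tz":6.2,"roll":0},{"tx":6.3,"ty":0,"tz":6.9,"roll":0},{"tx":0,"ty":0,"tz":0,"roll":0}]'
python3 to.py 0.5376 -0.1177 0.071 -0.372
```

```text
t: 8.38
tool_pos: [0.61, -0.146, 0.1364]
tool_rot: [-3.086, 0.586, -0.026]
contact_force: [8.5, 3.2, 10.0]
opening: 0.0106
grip_force: 103.6
t 8.38 tcp [ 0.61   -0.146   0.1364] phi -0.375 zaxis [ 0.016 -0.003 -1.   ] roll -0.003 t xyz mm [-78.7   0.2  64.2] F [ 8.5  3.2 10. ] open 0.0106 grip 103.6
```

```bash
python3 - <<'E'
from h import *
im,d=optics.get_image("side");a=im[120:240,220:360,::-1]
ti,td=optics.get_image("top");b=ti[160:280,250:390,::-1]
cv2.imwrite("pics/p5.png",cv2.resize(np.hstack([a,b]),(798,342),interpolation=cv2.INTER_CUBIC))
print({k:np.round(v,3) for k,v in ctrl.get_obs().items()})
E
python3 to.py 0.5376 -0.1177 0.071 -0.372
```

```text
{'t': np.float64(8.483), 'q': array([-0.355,  0.097,  1.686,  0.003,  1.344,  1.59 ]), 'dq': array([ 0.001, -0.008,  0.005,  0.   ,  0.004,  0.   ]), 'effort': array([ -3.15 , -33.735, -27.749,  -1.564,   1.249,   0.145]), 'tool_pos': array([ 0.609, -0.146,  0.137]), 'tool_rot': array([-3.086,  0.585, -0.025]), 'contact_force': array([8.156, 3.284, 8.319]), 'wrist_torque': array([ 0.72 , -1.008,  0.149]), 'grip_force': np.float64(102.917), 'opening': np.float64(0.01)}
t 8.48 tcp [ 0.6094 -0.1457  0.137 ] phi -0.375 zaxis [ 0.016 -0.003 -1.   ] roll -0.003 t xyz mm [-78.1   0.2  64.8] F [8.2 3.3 8.3] open 0.0102 grip 102.9
```

View pics/p5.png

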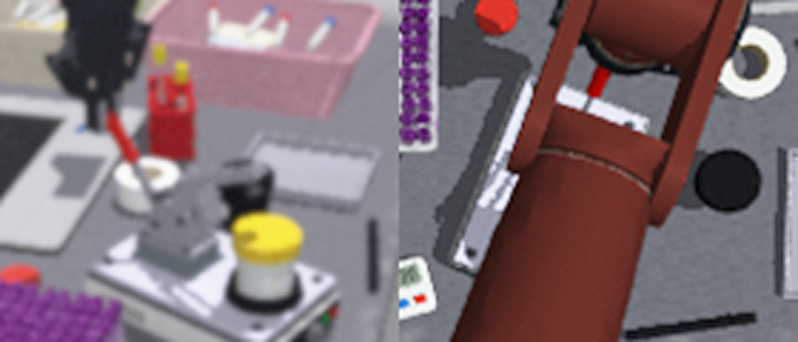

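The fingers hold only the very end of the grip at left half (115,125). The arm has lifted and the yellow cup stands free at (265,250). I'll loosen slightly, slide inward along the bar and regrip.

```bash
python3 -m handwheel '[{"tx":0,"ty":0,"tz":0,"roll":0},{"tx":-5,"ty":0,"tz":4,"roll":0},{"tx":-5,"ty":0,"tz":4,"roll":0},{"tx":0,"ty":0,"tz":0,"roll":0}]' 22 50
python3 to.py 0.5376 -0.1177 0.071 -0.372
python3 -m handwheel '[{"tx":0,"ty":0,"tz":0,"roll":0},{"tx":0,"ty":0,"tz":0,"roll":0},{"tx":0,"ty":0,"tz":0,"roll":0},{"tx":0,"ty":0,"tz":0,"roll":0}]' 5 50
python3 to.py 0.5376 -0.1177 0.071 -0.372
```

```text
t: 8.82
tool_pos: [0.5915, -0.1406, 0.1202]
tool_rot: [3.086, -0.586, -0.006]
contact_force: [-1.2, 0.2, -1.9]
opening: 0.022
grip_force: 0.0
t 8.82 tcp [ 0.5915 -0.1406  0.1202] phi -0.375 zaxis [-0.004  0.001 -1.   ] roll -0.003 t xyz mm [-58.4  -1.7  49.4] F [-1.2  0.2 -1.9] open 0.022 grip 0.0
t: 9.15
tool_pos: [0.5924, -0.1391, 0.1205]
tool_rot: [-3.084, 0.585, 0.005]
contact_force: [0.4, 5.0, -2.5]
opening: 0.0144
grip_force: 48.7
t 9.15 tcp [ 0.5924 -0.1391  0.1205] phi -0.375 zaxis [-0.003  0.004 -1.   ] roll -0.003 t xyz mm [-58.7   0.1  49.8] F [ 0.4  5.  -2.5] open 0.0144 grip 48.7
```

```bash
python3 -m handwheel '[{"tx":4.8,"ty":0,"tz":6.3,"roll":0},{"tx":4,"ty":0,"tz":6.5,"roll":0},{"tx":3.4,"ty":0,"tz":7,"roll":0},{"tx":2.6,"ty":0,"tz":7.2,"roll":0},{"tx":0,"ty":0,"tz":0,"roll":0}]'
python3 to.py 0.5376 -0.1177 0.071 -0.372
python3 -m handwheel '[{"tx":1.8,"ty":0,"tz":6,"roll":0},{"tx":0,"ty":0,"tz":0,"roll":0},{"tx":0,"ty":0,"tz":0,"roll":0}]'
python3 to.py 0.5376 -0.1177 0.071 -0.372
```

```text
t: 9.57
tool_pos: [0.6113, -0.1465, 0.0974]
tool_rot: [-3.085, 0.586, -0.014]
contact_force: [8.3, 2.3, 5.1]
opening: 0.0146
grip_force: 48.6
t 9.57 tcp [ 0.6113 -0.1465  0.0974] phi -0.376 zaxis [ 0.009 -0.001 -1.   ] roll -0.004 t xyz mm [-79.3  -0.   25.7] F [8.3 2.3 5.1] open 0.0146 grip 48.6
t: 9.82
tool_pos: [0.6136, -0.1475, 0.0927]
tool_rot: [-3.086, 0.586, -0.018]
contact_force: [8.4, 3.1, 5.3]
opening: 0.0145
grip_force: 48.6
t 9.82 tcp [ 0.6136 -0.1475  0.0927] phi -0.375 zaxis [ 0.011 -0.002 -1.   ] roll -0.003 t xyz mm [-81.9  -0.1  20.8] F [8.4 3.1 5.3] open 0.0145 grip 48.6
```

```bash
python3 -m handwheel '[{"tx":-3,"ty":0,"tz":4,"roll":0},{"tx":-3,"ty":0,"tz":4,"roll":0},{"tx":0,"ty":0,"tz":0,"roll":0},{"tx":0,"ty":0,"tz":0,"roll":0}]'
python3 to.py 0.5376 -0.1177 0.071 -0.372
python3 -m handwheel '[{"tx":0,"ty":0,"tz":0,"roll":0},{"tx":0,"ty":0,"tz":0,"roll":0},{"tx":0,"ty":0,"tz":-30,"roll":0},{"tx":0,"ty":0,"tz":-40,"roll":0},{"tx":0,"ty":0,"tz":-40,"roll":0},{"tx":0,"ty":0,"tz":-40,"roll":0},{"tx":0,"ty":40,"tz":0,"roll":0},{"tx":0,"ty":40,"tz":0,"roll":0},{"tx":0,"ty":40,"tz":0,"roll":0},{"tx":0,"ty":40,"tz":0,"roll":0},{"tx":0,"ty":0,"tz":0,"roll":0},{"tx":0,"ty":0,"tz":0,"roll":0}]' 40 40
python3 - <<'E'
from h import *
im,d=optics.get_image("side");a=im[110:250,220:360,::-1]
ti,td=optics.get_image("top");b=ti[150:290,250:390,::-1]
cv2.imwrite("pics/p6.png",cv2.resize(np.hstack([a,b]),(800,400),interpolation=cv2.INTER_CUBIC))
for c,r,a in blobs(yel(ti),100):print("yel",np.round(c,1),round(r,1),a,ray("top",c,.119).round(4))
def proj(n,w):
    p=optics.camera_params(n);c=np.linalg.inv(p["extrinsics"])@np.r_[w,1];q=p["mtx"]@c[:3];return (q[:2]/q[2]).round(1)
e=np.array([np.cos(-.372),np.sin(-.372),0]);o=np.array([.4845,-.097,0])
for L in(1.1,1.2,1.34):
  w=o+e*(.057+.088*np.sin(L))+[0,0,.09+.088*np.cos(L)];print(L,proj("top",w))
print([(np.round(c,1),round(r,1),a) for c,r,a in blobs(red(ti),12) if 290<c[0]<350 and 160<c[1]<240])
E
python3 to.py 0.4267 -0.0745 0.2
```

```text
t: 10.15
tool_pos: [0.6137, -0.1475, 0.0896]
tool_rot: [3.084, -0.587, 0.042]
contact_force: [17.7, -0.2, 11.5]
opening: 0.0142
grip_force: 48.6
t 10.15 tcp [ 0.6137 -0.1475  0.0896] phi -0.376 zaxis [ 0.026 -0.007 -1.   ] roll -0.004 t xyz mm [-82.2  -0.1  16.4] F [17.7 -0.2 11.5] open 0.0142 grip 48.6
t: 11.15
tool_pos: [0.5429, -0.2951, 0.2293]
tool_rot: [-3.084, 0.592, 0.005]
contact_force: [-0.4, 0.9, -0.4]
opening: 0.0399
grip_force: 0.0
yel [165.3 249.8] 11.7 382.5 [0.4153 0.2783 0.119 ]
yel [295.8 246.2] 12.0 401.5 [ 0.4271 -0.0741  0.119 ]
yel [474.4  89.6] 12.2 143.0 [ 0.8626 -0.5675  0.119 ]
1.1 [322.9 178.4]
1.2 [323.1 177.6]
1.34 [323.1 177. ]
[(array([323.3, 176.9]), 9.7, 77.0)]
t 11.25 tcp [ 0.5442 -0.293   0.2298] phi -0.375 zaxis [-0.002  0.002 -1.   ] roll 0 t xyz mm [-189.4 -160.2   30.4] F [-0.4  0.6  0.7] open 0.04 grip 0.0
```

View pics/p6.png

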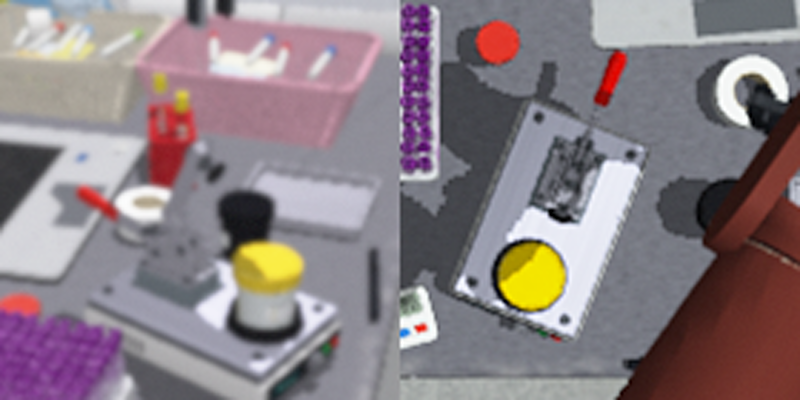

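The lever is fully open: the red grip lies back at px (323.3,176.9), as predicted for lean 1.34. The yellow lid is clear at (295.8,246.2), giving (0.4271,-0.0741). Next I go to the nest, passing in front of the arm.

```bash
python3 -m handwheel '[{"tx":-38,"ty":0,"tz":0,"roll":0},{"tx":-38,"ty":0,"tz":0,"roll":0},{"tx":-38,"ty":0,"tz":0,"roll":0},{"tx":-38,"ty":0,"tz":0,"roll":0},{"tx":-40,"ty":0,"tz":0,"roll":0},{"tx":0,"ty":-32,"tz":0,"roll":0},{"tx":0,"ty":-32,"tz":0,"roll":0},{"tx":0,"ty":-32,"tz":0,"roll":0},{"tx":0,"ty":-32,"tz":0,"roll":0},{"tx":0,"ty":-32,"tz":0,"roll":0},{"tx":0,"ty":0,"tz":0,"roll":0},{"tx":0,"ty":0,"tz":0,"roll":0}]' 85 40
python3 to.py 0.4243 -0.0730 0.086 -0.372
```

```text
t: 12.25
tool_pos: [0.4248, -0.072, 0.2307]
tool_rot: [3.088, -0.577, -0.001]
contact_force: [-0.2, -1.1, 0.1]
opening: 0.0846
grip_force: 0.0
t 12.25 tcp [ 0.4248 -0.072   0.2307] phi -0.369 zaxis [-0.001 -0.    -1.   ] roll 0.003 t xyz mm [ -0.    1.  144.7] F [-0.2 -1.1  0.1] open 0.0846 grip 0.0
```

```bash
python3 -m handwheel '[{"tx":0,"ty":1,"tz":25,"roll":0},{"tx":0,"ty":0,"tz":25,"roll":0},{"tx":0,"ty":0,"tz":25,"roll":0},{"tx":0,"ty":0,"tz":25,"roll":0},{"tx":0,"ty":0,"tz":25,"roll":0},{"tx":0,"ty":0,"tz":20,"roll":0},{"tx":0,"ty":0,"tz":0,"roll":0},{"tx":0,"ty":0,"tz":0,"roll":0}]' 85 40
python3 -m handwheel '[{"tx":0,"ty":0,"tz":0,"roll":0},{"tx":0,"ty":0,"tz":0,"roll":0},{"tx":0,"ty":0,"tz":0,"roll":0},{"tx":0,"ty":0,"tz":0,"roll":0},{"tx":0,"ty":0,"tz":0,"roll":0},{"tx":0,"ty":0,"tz":0,"roll":0}]' 50 40
python3 to.py 0.4243 -0.0730 0.086 -0.372
```

```text
t: 12.92
tool_pos: [0.4232, -0.0754, 0.0851]
tool_rot: [-3.086, 0.587, 0.005]
contact_force: [0.4, -0.0, 0.1]
opening: 0.0848
grip_force: 0.0
t: 13.42
tool_pos: [0.4277, -0.0773, 0.0912]
tool_rot: [3.083, -0.585, 0.013]
contact_force: [-1.3, -1.8, 10.6]
opening: 0.0504
grip_force: 6.7
t 13.42 tcp [ 0.4277 -0.0773  0.0912] phi -0.375 zaxis [ 0.008 -0.005 -1.   ] roll -0.003 t xyz mm [-4.8 -2.8  5.2] F [-1.3 -1.8 10.6] open 0.0504 grip 6.7
```

Run:
```python
from h import *
g=np.load("side0.npz")["im"];im,d=optics.get_image("side");np.savez("side1.npz",im=im,d=d)
for k in(g,im):
  for c,r,a in blobs(yel(k),60):
    if 260<c[0]<360 and 150<c[1]<260: print(np.round(c,1),round(r,1),a)
s=np.hstack([im[140:260,240:360,::-1]])
cv2.imwrite("pics/p7.png",cv2.resize(s,(600,600),interpolation=cv2.INTER_CUBIC))
```

```text
[312.5 202.5] 12.0 233.5
[312.  201.7] 12.3 189.0
```

View pics/p7.png

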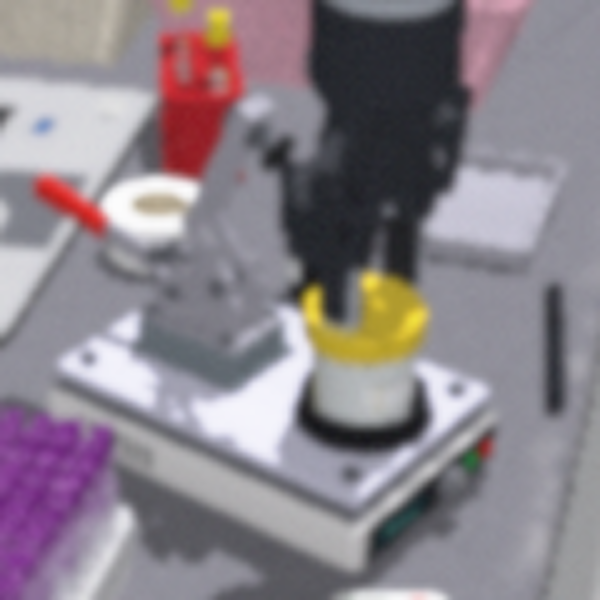

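The fingers rest on top of the lid: the near finger ends at crop (345,325), inside the lid ellipse. So the fingertips are higher than the TCP reading suggests. I'll open, rise and measure the tip height in the side depth.

```bash
python3 - <<'E'
from h import *
f=np.load("side1.npz");im,d=f["im"],f["d"];P=cloud("side",d);h=hsv(im)
dark=(h[...,2]<70)&(d>0)
for u in range(296,328,3):
    col=[v for v in range(180,216) if dark[v,u]]
    if col: print(u,col[-1],[P[v,u].round(3).tolist() for v in col[-4:]])
Y=yel(im).astype(bool);Y[:, :290]=0;Y[:,340:]=0;q=P[Y&(d>0)];print("lid z pct",np.percentile(q[:,2],[5,50,90,98]).round(3),np.median(q,0).round(3))
E
python3 -m handwheel '[{"tx":0,"ty":0,"tz":-5,"roll":0},{"tx":0,"ty":0,"tz":-30,"roll":0},{"tx":0,"ty":0,"tz":-30,"roll":0},{"tx":0,"ty":0,"tz":0,"roll":0},{"tx":0,"ty":0,"tz":0,"roll":0},{"tx":0,"ty":0,"tz":0,"roll":0}]' 85
python3 to.py 0.4243 -0.0730 0.086 -0.372
python3 - <<'E'
from h import *
for n,lim in(("side",.12),):
    im,d=optics.get_image(n);P=cloud(n,d);h=hsv(im)
    k=(h[...,2]<70)&(d>0)&(np.hypot(P[...,0]-.4243,P[...,1]+.073)<.075)&(P[...,2]>.125)
    q=P[k];print("tips",len(q),np.sort(q[:,2])[:30:3].round(3), q[np.argsort(q[:,2])[:15]].mean(0).round(3))
im,d=optics.get_image("top")
for c,r,a in blobs(yel(im),50):print("yel top",np.round(c,1),round(r,1),a)
E
```

```text
299 198 [[0.454, -0.026, 0.174], [0.454, -0.025, 0.172], [0.51, -0.255, 0.012], [0.51, -0.255, 0.008]]
302 196 [[0.446, -0.026, 0.164], [0.497, -0.243, 0.031], [0.498, -0.248, 0.025], [0.499, -0.251, 0.019]]
305 201 [[0.442, -0.043, 0.141], [0.442, -0.041, 0.139], [0.442, -0.044, 0.135], [0.442, -0.042, 0.133]]
308 201 [[0.434, -0.039, 0.147], [0.433, -0.037, 0.146], [0.433, -0.038, 0.139], [0.433, -0.039, 0.136]]
311 192 [[0.428, -0.041, 0.17], [0.428, -0.041, 0.167], [0.427, -0.04, 0.165], [0.427, -0.042, 0.161]]
314 189 [[0.464, -0.259, 0.057], [0.464, -0.262, 0.051], [0.464, -0.259, 0.049], [0.465, -0.268, 0.041]]
317 193 [[0.425, -0.105, 0.133], [0.424, -0.102, 0.131], [0.424, -0.102, 0.128], [0.424, -0.102, 0.125]]
320 194 [[0.416, -0.103, 0.132], [0.416, -0.101, 0.13], [0.416, -0.1, 0.128], [0.415, -0.099, 0.126]]
323 183 [[0.409, -0.095, 0.17], [0.409, -0.098, 0.165], [0.409, -0.099, 0.162], [0.41, -0.103, 0.157]]
lid z pct [0.063 0.116 0.118 0.119] [ 0.416 -0.054  0.116]
t: 13.97
tool_pos: [0.4245, -0.0753, 0.1515]
tool_rot: [3.086, -0.586, 0.001]
contact_force: [0.2, -0.2, -0.2]
opening: 0.0847
grip_force: 0.0
t 13.97 tcp [ 0.4245 -0.0753  0.1515] phi -0.375 zaxis [ 0.001 -0.    -1.   ] roll -0.003 t xyz mm [-1.1 -2.1 65.5] F [ 0.2 -0.2 -0.2] open 0.0847 grip 0.0
tips 2028 [0.184 0.186 0.191 0.191 0.192 0.194 0.195 0.196 0.197 0.198] [ 0.457 -0.096  0.19 ]
yel top [165.3 249.8] 11.7 382.5
yel top [474.4  89.6] 12.2 143.0
```

The tips stand about 35 mm above the reported TCP when open and about 28 mm at 50 mm opening. The real fingers therefore end roughly 22 mm short of the TCP, which also explains the lever slip. I'll correct by descending to TCP z about 0.059.

```bash
python3 -m handwheel '[{"tx":0,"ty":-2,"tz":23,"roll":0},{"tx":0,"ty":0,"tz":23,"roll":0},{"tx":0,"ty":0,"tz":23,"roll":0},{"tx":0,"ty":0,"tz":12,"roll":0},{"tx":0,"ty":0,"tz":11,"roll":0},{"tx":0,"ty":0,"tz":0,"roll":0},{"tx":0,"ty":0,"tz":0,"roll":0}]' 85 40
python3 -m handwheel '[{"tx":0,"ty":0,"tz":0,"roll":0},{"tx":0,"ty":0,"tz":0,"roll":0},{"tx":0,"ty":0,"tz":0,"roll":0},{"tx":0,"ty":0,"tz":0,"roll":0},{"tx":0,"ty":0,"tz":0,"roll":0},{"tx":0,"ty":0,"tz":0,"roll":0}]' 50 40
python3 to.py 0.4243 -0.0730 0.059 -0.372
```

```text
t: 14.65
tool_pos: [0.4244, -0.0733, 0.0583]
tool_rot: [-3.086, 0.586, 0.003]
contact_force: [0.6, -0.9, -0.9]
opening: 0.0848
grip_force: 0.0
t: 15.15
tool_pos: [0.4266, -0.074, 0.0607]
tool_rot: [3.086, -0.586, 0.006]
contact_force: [1.1, 0.5, 5.2]
opening: 0.062
grip_force: 44.1
t 15.15 tcp [ 0.4266 -0.074   0.0607] phi -0.375 zaxis [ 0.003 -0.001 -1.   ] roll -0.003 t xyz mm [-2.5 -0.1  1.7] F [1.1 0.5 5.2] open 0.062 grip 44.1
```

Gripped on the lid (62 mm, 44 N). Lift and carry to the tray.

```bash
python3 -m handwheel '[{"tx":0,"ty":0,"tz":-8,"roll":0},{"tx":0,"ty":0,"tz":-12,"roll":0},{"tx":0,"ty":0,"tz":-20,"roll":0},{"tx":0,"ty":0,"tz":-20,"roll":0},{"tx":0,"ty":0,"tz":-20,"roll":0},{"tx":0,"ty":0,"tz":-10,"roll":0},{"tx":0,"ty":0,"tz":0,"roll":0}]'
python3 -m handwheel '[{"tx":0,"ty":20,"tz":0,"roll":0},{"tx":7,"ty":28,"tz":0,"roll":0},{"tx":15,"ty":28,"tz":0,"roll":0},{"tx":15,"ty":28,"tz":0,"roll":0},{"tx":15,"ty":28,"tz":0,"roll":0},{"tx":15,"ty":28,"tz":0,"roll":0},{"tx":15,"ty":28,"tz":0,"roll":0},{"tx":15,"ty":28,"tz":0,"roll":0},{"tx":15,"ty":28,"tz":0,"roll":0},{"tx":15,"ty":28,"tz":0,"roll":0},{"tx":12,"ty":20,"tz":0,"roll":0},{"tx":0,"ty":0,"tz":0,"roll":0}]'
python3 to.py 0.4505 -0.404 0.012 -0.372
```

```text
t: 15.73
tool_pos: [0.4264, -0.0739, 0.1517]
tool_rot: [3.086, -0.586, 0.007]
contact_force: [-0.4, 0.3, -0.4]
opening: 0.0621
grip_force: 43.9
t: 16.73
tool_pos: [0.4465, -0.3992, 0.1469]
tool_rot: [-3.085, 0.591, 0.003]
contact_force: [0.1, 0.1, -1.3]
opening: 0.0622
grip_force: 44.1
t 16.73 tcp [ 0.4465 -0.3992  0.1469] phi -0.378 zaxis [-0.002  0.001 -1.   ] roll -0.006 t xyz mm [  5.7   3.  134.9] F [ 0.1  0.1 -1.3] open 0.0622 grip 44.1
```

```bash
python3 -m handwheel '[{"tx":5,"ty":3,"tz":15,"roll":0},{"tx":0,"ty":0,"tz":25,"roll":0},{"tx":0,"ty":0,"tz":25,"roll":0},{"tx":0,"ty":0,"tz":25,"roll":0},{"tx":0,"ty":0,"tz":20,"roll":0},{"tx":0,"ty":0,"tz":10,"roll":0},{"tx":0,"ty":0,"tz":5,"roll":0},{"tx":0,"ty":0,"tz":3,"roll":0},{"tx":0,"ty":0,"tz":2,"roll":0},{"tx":0,"ty":0,"tz":0,"roll":0},{"tx":0,"ty":0,"tz":0,"roll":0}]'
python3 to.py 0.4505 -0.404 0.012 -0.372
```

```text
t: 17.65
tool_pos: [0.4517, -0.4015, 0.0205]
tool_rot: [3.085, -0.586, 0.003]
contact_force: [-0.1, -0.5, -0.7]
opening: 0.0618
grip_force: 44.1
t 17.65 tcp [ 0.4517 -0.4015  0.0205] phi -0.375 zaxis [ 0.002 -0.002 -1.   ] roll -0.003 t xyz mm [-0.2  2.8  8.5] F [-0.1 -0.5 -0.7] open 0.0618 grip 44.1
```

```bash
python3 -m handwheel '[{"tx":0,"ty":0,"tz":3,"roll":0},{"tx":0,"ty":0,"tz":3,"roll":0},{"tx":0,"ty":0,"tz":2,"roll":0},{"tx":0,"ty":0,"tz":0,"roll":0},{"tx":0,"ty":0,"tz":0,"roll":0}]'
python3 -m handwheel '[{"tx":0,"ty":0,"tz":1,"roll":0},{"tx":0,"ty":0,"tz":1,"roll":0},{"tx":0,"ty":0,"tz":0,"roll":0},{"tx":0,"ty":0,"tz":0,"roll":0}]'
python3 to.py 0.4505 -0.404 0.012 -0.372
```

```text
t: 18.07
tool_pos: [0.4509, -0.4007, 0.011]
tool_rot: [-3.086, 0.586, 0.0]
contact_force: [0.7, 0.9, -0.5]
opening: 0.0621
grip_force: 44.1
t: 18.4
tool_pos: [0.4515, -0.401, 0.0109]
tool_rot: [-3.086, 0.586, -0.001]
contact_force: [-3.0, 3.9, 7.4]
opening: 0.0621
grip_force: 44.7
t 18.4 tcp [ 0.4515 -0.401   0.0109] phi -0.375 zaxis [ 0.001 -0.    -1.   ] roll -0.003 t xyz mm [ 0.2  3.2 -1.1] F [-3.   3.9  7.4] open 0.0621 grip 44.7
```

Cup touches the tray floor (7 N). Release, rise, measure, then cross to the red cup.

```bash
python3 -m handwheel '[{"tx":0,"ty":0,"tz":0,"roll":0},{"tx":0,"ty":0,"tz":0,"roll":0},{"tx":0,"ty":0,"tz":0,"roll":0},{"tx":0,"ty":0,"tz":0,"roll":0},{"tx":0,"ty":0,"tz":-20,"roll":0},{"tx":0,"ty":0,"tz":-35,"roll":0},{"tx":0,"ty":0,"tz":-35,"roll":0},{"tx":0,"ty":0,"tz":-35,"roll":0},{"tx":0,"ty":0,"tz":-35,"roll":0},{"tx":0,"ty":0,"tz":-35,"roll":0}]' 85
python3 -m handwheel '[{"tx":-14,"ty":-32,"tz":0,"roll":0},{"tx":-14,"ty":-32,"tz":0,"roll":0},{"tx":-14,"ty":-32,"tz":0,"roll":0},{"tx":-14,"ty":-32,"tz":0,"roll":0},{"tx":-14,"ty":-32,"tz":0,"roll":0},{"tx":-14,"ty":-32,"tz":0,"roll":0},{"tx":-14,"ty":-32,"tz":0,"roll":0},{"tx":-14,"ty":-32,"tz":0,"roll":0},{"tx":-14,"ty":-32,"tz":0,"roll":0},{"tx":-14,"ty":-32,"tz":0,"roll":0},{"tx":-14,"ty":-32,"tz":0,"roll":0},{"tx":-14,"ty":-32,"tz":0,"roll":0}]'
python3 -m handwheel '[{"tx":-14,"ty":-32,"tz":0,"roll":0},{"tx":-14,"ty":-32,"tz":0,"roll":0},{"tx":-14,"ty":-32,"tz":0,"roll":0},{"tx":-14,"ty":-32,"tz":0,"roll":0},{"tx":-6,"ty":-17,"tz":0,"roll":0},{"tx":0,"ty":0,"tz":0,"roll":0},{"tx":0,"ty":0,"tz":0,"roll":0}]'
python3 to.py 0.4289 0.176 0.007 -0.372
python3 - <<'E'
from h import *
im,d=optics.get_image("top")
for z,f in((.069,yel),(.066,red)):
  for c,r,a in blobs(f(im),150):
    if c[1]<290 and c[0]<450:print(f.__name__,np.round(c,1),round(r,1),a,ray("top",c,z).round(4))
E
```

```text
t: 19.23
tool_pos: [0.4507, -0.4005, 0.2055]
tool_rot: [-3.086, 0.586, 0.0]
contact_force: [1.0, -1.0, -0.1]
opening: 0.0849
grip_force: 0.0
t: 20.23
tool_pos: [0.4349, 0.0197, 0.2041]
tool_rot: [-3.086, 0.586, -0.001]
contact_force: [0.7, -0.4, 0.0]
opening: 0.0852
grip_force: 0.0
t: 20.82
tool_pos: [0.4305, 0.1763, 0.2038]
tool_rot: [3.086, -0.582, -0.001]
contact_force: [-0.4, -0.8, -0.5]
opening: 0.0849
grip_force: 0.0
t 20.82 tcp [0.4305 0.1763 0.2038] phi -0.373 zaxis [-0.001 -0.001 -1.   ] roll -0.001 t xyz mm [ -1.3   0.7 196.8] F [-0.4 -0.8 -0.5] open 0.0849 grip 0.0
yel [410.5 237.1] 11.2 355.0 [ 0.4542 -0.3998  0.069 ]
red [143.2 286.1] 49.7 722.5 [0.3127 0.351  0.066 ]
red [179.7 277.2] 54.4 2557.0 [0.338  0.2494 0.066 ]
red [137.8 195.2] 7.8 161.5 [0.5686 0.3728 0.066 ]
red [425.5 176.1] 24.5 724.5 [ 0.6283 -0.4459  0.066 ]
red [283.6 164.4] 7.5 151.0 [ 0.6593 -0.0407  0.066 ]
```

The yellow cup stands in the tray at (0.454,-0.400), and the hand is over the red cup. Descend and grip its lid.

```bash
python3 -m handwheel '[{"tx":-1,"ty":0.5,"tz":30,"roll":0},{"tx":0,"ty":0,"tz":30,"roll":0},{"tx":0,"ty":0,"tz":30,"roll":0},{"tx":0,"ty":0,"tz":30,"roll":0},{"tx":0,"ty":0,"tz":30,"roll":0},{"tx":0,"ty":0,"tz":20,"roll":0},{"tx":0,"ty":0,"tz":15,"roll":0},{"tx":0,"ty":0,"tz":11,"roll":0},{"tx":0,"ty":0,"tz":0,"roll":0},{"tx":0,"ty":0,"tz":0,"roll":0}]' 85 40
python3 to.py 0.4289 0.176 0.007 -0.372
python3 -m handwheel '[{"tx":0,"ty":0,"tz":0,"roll":0},{"tx":0,"ty":0,"tz":0,"roll":0},{"tx":0,"ty":0,"tz":0,"roll":0},{"tx":0,"ty":0,"tz":0,"roll":0},{"tx":0,"ty":0,"tz":0,"roll":0},{"tx":0,"ty":0,"tz":0,"roll":0}]' 50 40
python3 to.py 0.4289 0.176 0.007 -0.372
```

```text
t: 21.7
tool_pos: [0.4298, 0.1749, 0.0081]
tool_rot: [3.086, -0.588, -0.001]
contact_force: [0.7, -0.1, 0.1]
opening: 0.0854
grip_force: 0.0
t 21.7 tcp [0.4298 0.1749 0.0081] phi -0.377 zaxis [-0.001 -0.    -1.   ] roll -0.005 t xyz mm [-1.3 -0.7  1.1] F [ 0.7 -0.1  0.1] open 0.0854 grip 0.0
t: 22.2
tool_pos: [0.4316, 0.1761, 0.0103]
tool_rot: [-3.085, 0.585, -0.006]
contact_force: [-0.2, 0.3, 6.5]
opening: 0.0615
grip_force: 43.7
t 22.2 tcp [0.4316 0.1761 0.0103] phi -0.375 zaxis [ 0.004  0.001 -1.   ] roll -0.003 t xyz mm [-2.5  1.1  3.2] F [-0.2  0.3  6.5] open 0.0615 grip 43.7
```

Gripped. Lift and carry to above the holder. Target TCP is (0.429,-0.075) because the cup sits 2.5 mm forward in the pads.

```bash
python3 -m handwheel '[{"tx":0,"ty":0,"tz":-10,"roll":0},{"tx":0,"ty":0,"tz":-20,"roll":0},{"tx":0,"ty":0,"tz":-30,"roll":0},{"tx":0,"ty":0,"tz":-30,"roll":0},{"tx":0,"ty":0,"tz":-30,"roll":0},{"tx":0,"ty":0,"tz":-15,"roll":0},{"tx":0,"ty":0,"tz":0,"roll":0}]'
python3 -m handwheel '[{"tx":4,"ty":15,"tz":0,"roll":0},{"tx":9,"ty":23,"tz":0,"roll":0},{"tx":9,"ty":23,"tz":0,"roll":0},{"tx":9,"ty":23,"tz":0,"roll":0},{"tx":9,"ty":23,"tz":0,"roll":0},{"tx":9,"ty":23,"tz":0,"roll":0},{"tx":9,"ty":23,"tz":0,"roll":0},{"tx":9,"ty":23,"tz":0,"roll":0},{"tx":9,"ty":23,"tz":0,"roll":0},{"tx":9,"ty":23,"tz":0,"roll":0},{"tx":4,"ty":10,"tz":0,"roll":0},{"tx":0,"ty":0,"tz":0,"roll":0}]'
python3 to.py 0.4290 -0.0751 0.0633 -0.372
```

```text
t: 22.78
tool_pos: [0.4324, 0.1764, 0.1485]
tool_rot: [-3.083, 0.585, -0.013]
contact_force: [1.0, -0.0, -0.1]
opening: 0.0615
grip_force: 44.1
t: 23.78
tool_pos: [0.4266, -0.0741, 0.1417]
tool_rot: [-3.085, 0.591, 0.004]
contact_force: [-0.3, 0.7, -1.5]
opening: 0.0612
grip_force: 44.2
t 23.78 tcp [ 0.4266 -0.0741  0.1417] phi -0.378 zaxis [-0.002  0.    -1.   ] roll -0.006 t xyz mm [ 2.8 -0.  78.4] F [-0.3  0.7 -1.5] open 0.0612 grip 44.2
```

```bash
python3 -m handwheel '[{"tx":2.5,"ty":0,"tz":10,"roll":0},{"tx":0,"ty":0,"tz":20,"roll":0},{"tx":0,"ty":0,"tz":15,"roll":0},{"tx":0,"ty":0,"tz":10,"roll":0},{"tx":0,"ty":0,"tz":0,"roll":0},{"tx":0,"ty":0,"tz":0,"roll":0}]'
python3 to.py 0.4290 -0.0751 0.0633 -0.372
python3 -m handwheel '[{"tx":0,"ty":0,"tz":4,"roll":0},{"tx":0,"ty":0,"tz":4,"roll":0},{"tx":0,"ty":0,"tz":4,"roll":0},{"tx":0,"ty":0,"tz":0,"roll":0},{"tx":0,"ty":0,"tz":0,"roll":0}]'
python3 to.py 0.4290 -0.0751 0.0633 -0.372
```

```text
t: 24.28
tool_pos: [0.4293, -0.0727, 0.0871]
tool_rot: [-3.086, 0.584, 0.003]
contact_force: [-0.1, 0.0, -1.3]
opening: 0.0613
grip_force: 44.2
t 24.28 tcp [ 0.4293 -0.0727  0.0871] phi -0.374 zaxis [-0.002  0.001 -1.   ] roll -0.002 t xyz mm [ 0.7  2.3 23.8] F [-0.1  0.  -1.3] open 0.0613 grip 44.2
t: 24.7
tool_pos: [0.4298, -0.0737, 0.076]
tool_rot: [-3.086, 0.586, 0.0]
contact_force: [-1.0, -0.1, -1.4]
opening: 0.0611
grip_force: 44.2
t 24.7 tcp [ 0.4298 -0.0737  0.076 ] phi -0.375 zaxis [-0.  0. -1.] roll -0.003 t xyz mm [-0.2  1.6 12.7] F [-1.  -0.1 -1.4] open 0.0611 grip 44.2
```

```bash
python3 -m handwheel '[{"tx":0,"ty":1.5,"tz":3,"roll":0},{"tx":0,"ty":0,"tz":3,"roll":0},{"tx":0,"ty":0,"tz":3,"roll":0},{"tx":0,"ty":0,"tz":3,"roll":0},{"tx":0,"ty":0,"tz":0,"roll":0},{"tx":0,"ty":0,"tz":0,"roll":0}]'
python3 to.py 0.4290 -0.0751 0.0633 -0.372
python3 -m handwheel '[{"tx":0,"ty":0,"tz":1,"roll":0},{"tx":0,"ty":0,"tz":1,"roll":0},{"tx":0,"ty":0,"tz":1,"roll":0},{"tx":0,"ty":0,"tz":0,"roll":0}]'
python3 to.py 0.4290 -0.0751 0.0633 -0.372
```

```text
t: 25.2
tool_pos: [0.4291, -0.0751, 0.0638]
tool_rot: [-3.086, 0.586, 0.001]
contact_force: [-1.5, 0.2, -1.0]
opening: 0.0613
grip_force: 44.2
t 25.2 tcp [ 0.4291 -0.0751  0.0638] phi -0.375 zaxis [-0.  0. -1.] roll -0.003 t xyz mm [-0.1  0.   0.5] F [-1.5  0.2 -1. ] open 0.0613 grip 44.2
t: 25.53
tool_pos: [0.4302, -0.0755, 0.0635]
tool_rot: [3.086, -0.586, 0.002]
contact_force: [-4.0, 1.3, 10.7]
opening: 0.0615
grip_force: 45.1
t 25.53 tcp [ 0.4302 -0.0755  0.0635] phi -0.375 zaxis [ 0.001 -0.001 -1.   ] roll -0.003 t xyz mm [-1.3  0.1  0.2] F [-4.   1.3 10.7] open 0.0615 grip 45.1
```

Seated at the expected height (10.7 N). Release, rise and check the cup from above while moving to the lever.

```bash
python3 -m handwheel '[{"tx":0,"ty":0,"tz":0,"roll":0},{"tx":0,"ty":0,"tz":0,"roll":0},{"tx":0,"ty":0,"tz":0,"roll":0},{"tx":0,"ty":0,"tz":0,"roll":0},{"tx":-2,"ty":0,"tz":-20,"roll":0},{"tx":0,"ty":0,"tz":-35,"roll":0},{"tx":0,"ty":0,"tz":-35,"roll":0},{"tx":0,"ty":0,"tz":-35,"roll":0},{"tx":0,"ty":0,"tz":-35,"roll":0},{"tx":0,"ty":0,"tz":-30,"roll":0},{"tx":0,"ty":0,"tz":0,"roll":0}]' 85
python3 -m handwheel '[{"tx":0,"ty":35,"tz":0,"roll":0},{"tx":0,"ty":35,"tz":0,"roll":0},{"tx":0,"ty":35,"tz":0,"roll":0},{"tx":0,"ty":35,"tz":0,"roll":0},{"tx":36,"ty":0,"tz":0,"roll":0},{"tx":36,"ty":0,"tz":0,"roll":0},{"tx":36,"ty":0,"tz":0,"roll":0},{"tx":36,"ty":0,"tz":0,"roll":0},{"tx":36,"ty":0,"tz":0,"roll":0},{"tx":0,"ty":0,"tz":0,"roll":0}]' 40 50
python3 to.py 0.6174 -0.1489 0.069 -0.372
python3 - <<'E'
from h import *
im,d=optics.get_image("top")
for z,f in((.119,red),(.069,yel)):
  for c,r,a in blobs(f(im),60):
    if c[1]<290 and 120<c[0]<450:print(f.__name__,np.round(c,1),round(r,1),a,ray("top",c,z).round(4))
im,d=optics.get_image("side")
cv2.imwrite("pics/p8.png",cv2.resize(im[110:300,200:390,::-1],(600,600),interpolation=cv2.INTER_CUBIC))
P=cloud("side",d);m=red(im).astype(bool)&(np.hypot(P[...,0]-.427,P[...,1]+.074)<.045);q=P[m];print(len(q),np.percentile(q[:,2],[2,50,98]).round(3))
E
```

```text
t: 26.45
tool_pos: [0.4305, -0.0755, 0.259]
tool_rot: [3.084, -0.585, 0.019]
contact_force: [0.8, -0.6, 1.4]
opening: 0.0848
grip_force: 0.0
t: 27.28
tool_pos: [0.5468, -0.2721, 0.2466]
tool_rot: [-3.084, 0.585, 0.006]
contact_force: [-0.5, 0.3, -0.9]
opening: 0.0398
grip_force: 0.0
t 27.28 tcp [ 0.5468 -0.2721  0.2466] phi -0.375 zaxis [-0.003  0.003 -1.   ] roll -0.003 t xyz mm [  21.7 -140.2  177.7] F [-0.5  0.3 -0.9] open 0.0398 grip 0.0
red [414.  252.5] 14.5 100.0 [ 0.412  -0.3935  0.119 ]
red [296.  245.8] 11.9 396.5 [ 0.4283 -0.0745  0.119 ]
red [385.  229.6] 31.0 707.0 [ 0.4734 -0.3158  0.119 ]
red [137.8 195.2] 7.8 161.5 [0.5631 0.3562 0.119 ]
red [445.  201.5] 28.7 386.0 [ 0.5509 -0.48    0.119 ]
red [323.3 176.9] 9.7 78.0 [ 0.6163 -0.1485  0.119 ]
red [283.6 164.4] 7.5 150.0 [ 0.65   -0.0398  0.119 ]
red [426.5 177. ] 25.8 1436.5 [ 0.6178 -0.4307  0.119 ]
red [391.5 179.5] 39.1 513.5 [ 0.6103 -0.3348  0.119 ]
yel [165.2 250. ] 11.6 381.5 [0.4139 0.291  0.069 ]
yel [406.  230.5] 6.9 65.5 [ 0.4727 -0.3873  0.069 ]
289 [0.108 0.116 0.118]
```

The red cup is seated: lid centre (0.4283,-0.0745), top z 0.118, upright. The lever is still open. Now to the grip.

```bash
python3 -m handwheel '[{"tx":4,"ty":-28,"tz":0,"roll":0},{"tx":4,"ty":-28,"tz":0,"roll":0},{"tx":4,"ty":-28,"tz":0,"roll":0},{"tx":4,"ty":-28,"tz":0,"roll":0},{"tx":3,"ty":-28,"tz":0,"roll":0},{"tx":0,"ty":0,"tz":0,"roll":0},{"tx":0,"ty":0,"tz":0,"roll":0}]'
python3 to.py 0.6155 -0.1482 0.069 -0.372
python3 -m handwheel '[{"tx":0,"ty":0,"tz":30,"roll":0},{"tx":0,"ty":0,"tz":30,"roll":0},{"tx":0,"ty":0,"tz":30,"roll":0},{"tx":0,"ty":0,"tz":30,"roll":0},{"tx":0,"ty":0,"tz":0,"roll":0}]'
python3 to.py 0.6155 -0.1482 0.069 -0.372
```

```text
t: 27.97
tool_pos: [0.612, -0.146, 0.2516]
tool_rot: [3.087, -0.582, 0.001]
contact_force: [-0.5, -0.2, 0.6]
opening: 0.0402
grip_force: 0.0
t 27.97 tcp [ 0.612  -0.146   0.2516] phi -0.373 zaxis [ 0.    -0.001 -1.   ] roll -0.001 t xyz mm [  4.    0.7 182.6] F [-0.5 -0.2  0.6] open 0.0402 grip 0.0
t: 28.38
tool_pos: [0.607, -0.1467, 0.1236]
tool_rot: [-3.084, 0.588, 0.02]
contact_force: [-1.1, 0.4, -1.2]
opening: 0.0398
grip_force: 0.0
t 28.38 tcp [ 0.607  -0.1467  0.1236] phi -0.377 zaxis [-0.012  0.004 -1.   ] roll -0.005 t xyz mm [ 9.2 -1.8 54.5] F [-1.1  0.4 -1.2] open 0.0398 grip 0.0
```

```bash
python3 -m handwheel '[{"tx":3,"ty":0,"tz":20,"roll":0},{"tx":2,"ty":0,"tz":20,"roll":0},{"tx":0,"ty":0,"tz":18,"roll":0},{"tx":0,"ty":0,"tz":0,"roll":0},{"tx":0,"ty":0,"tz":0,"roll":0}]'
python3 to.py 0.6155 -0.1482 0.069 -0.372
python3 -m handwheel '[{"tx":0,"ty":0,"tz":0,"roll":0},{"tx":0,"ty":0,"tz":0,"roll":0},{"tx":0,"ty":0,"tz":0,"roll":0},{"tx":0,"ty":0,"tz":0,"roll":0},{"tx":0,"ty":0,"tz":0,"roll":0},{"tx":0,"ty":0,"tz":0,"roll":0}]' 5 50
python3 to.py 0.5376 -0.1177 0.049 -0.372
```

```text
t: 28.8
tool_pos: [0.6167, -0.1498, 0.0739]
tool_rot: [3.086, -0.587, -0.001]
contact_force: [0.3, -0.5, -0.4]
opening: 0.0399
grip_force: 0.0
t 28.8 tcp [ 0.6167 -0.1498  0.0739] phi -0.376 zaxis [-0.001 -0.    -1.   ] roll -0.004 t xyz mm [-1.7 -1.   4.9] F [ 0.3 -0.5 -0.4] open 0.0399 grip 0.0
t: 29.3
tool_pos: [0.6187, -0.1496, 0.076]
tool_rot: [3.086, -0.586, 0.006]
contact_force: [-1.0, 0.7, 6.6]
opening: 0.0135
grip_force: 49.1
t 29.3 tcp [ 0.6187 -0.1496  0.076 ] phi -0.375 zaxis [ 0.004 -0.001 -1.   ] roll -0.003 t xyz mm [-87.3  -0.2  26.7] F [-1.   0.7  6.6] open 0.0135 grip 49.1
```

```bash
python3 -m handwheel '[{"tx":-2.5,"ty":0,"tz":-8.6,"roll":0},{"tx":-3.3,"ty":0,"tz":-8.4,"roll":0},{"tx":-4.1,"ty":0,"tz":-7.9,"roll":0},{"tx":-5,"ty":0,"tz":-7.5,"roll":0},{"tx":0,"ty":0,"tz":0,"roll":0}]'
python3 to.py 0.5376 -0.1177 0.055 -0.372
python3 -m handwheel '[{"tx":-5.6,"ty":0,"tz":-6.9,"roll":0},{"tx":-6.3,"ty":0,"tz":-6.4,"roll":0},{"tx":-6.9,"ty":0,"tz":-5.7,"roll":0},{"tx":-7.5,"ty":0,"tz":-5,"roll":0},{"tx":0,"ty":0,"tz":0,"roll":0}]'
python3 to.py 0.5376 -0.1177 0.055 -0.372
```

```text
t: 29.72
tool_pos: [0.6004, -0.1423, 0.1049]
tool_rot: [-3.085, 0.585, 0.01]
contact_force: [-3.8, 2.5, -5.6]
opening: 0.0136
grip_force: 49.3
t 29.72 tcp [ 0.6004 -0.1423  0.1049] phi -0.375 zaxis [-0.006  0.002 -1.   ] roll -0.003 t xyz mm [-67.1  -0.1  50.3] F [-3.8  2.5 -5.6] open 0.0136 grip 49.3
t: 30.13
tool_pos: [0.5754, -0.1324, 0.1285]
tool_rot: [-3.085, 0.585, 0.01]
contact_force: [-5.1, 4.2, -11.1]
opening: 0.0124
grip_force: 49.3
t 30.13 tcp [ 0.5754 -0.1324  0.1285] phi -0.375 zaxis [-0.006  0.003 -1.   ] roll -0.003 t xyz mm [-40.1   0.   73.8] F [ -5.1   4.2 -11.1] open 0.0124 grip 49.3
```

```bash
python3 -m handwheel '[{"tx":-8,"ty":0,"tz":-2,"roll":0},{"tx":-8,"ty":0,"tz":-2,"roll":0},{"tx":-9,"ty":0,"tz":-1,"roll":0},{"tx":-5,"ty":0,"tz":-1,"roll":0},{"tx":0,"ty":0,"tz":0,"roll":0}]' 5 60
python3 to.py 0.5376 -0.1177 0.055 -0.372
```

```text
t: 30.55
tool_pos: [0.5518, -0.1237, 0.1385]
tool_rot: [3.085, -0.586, 0.008]
contact_force: [0.1, 0.5, 0.4]
opening: 0.0049
grip_force: 0.0
t 30.55 tcp [ 0.5518 -0.1237  0.1385] phi -0.375 zaxis [ 0.005 -0.002 -1.   ] roll -0.003 t xyz mm [-15.9  -0.4  83.4] F [0.1 0.5 0.4] open 0.0049 grip 0.0
```

It slipped out again. I'll rise, move aside and locate the lever numerically. Then I'll push it over from behind with closed fingers rather than pinch it.

```bash
python3 -m handwheel '[{"tx":0,"ty":0,"tz":-40,"roll":0},{"tx":0,"ty":0,"tz":-40,"roll":0},{"tx":10,"ty":0,"tz":-20,"roll":0},{"tx":0,"ty":40,"tz":0,"roll":0},{"tx":0,"ty":40,"tz":0,"roll":0},{"tx":0,"ty":40,"tz":0,"roll":0},{"tx":0,"ty":40,"tz":0,"roll":0},{"tx":0,"ty":0,"tz":0,"roll":0},{"tx":0,"ty":0,"tz":0,"roll":0}]' 5 60
python3 - <<'E'
from h import *
im,d=optics.get_image("top");P=cloud("top",d)
def proj(n,w):
    p=optics.camera_params(n);c=np.linalg.inv(p["extrinsics"])@np.r_[w,1];q=p["mtx"]@c[:3];return (q[:2]/q[2]).round(1)
e=np.array([np.cos(-.372),np.sin(-.372),0]);o=np.array([.4845,-.097,0])
m=red(im)
for c,r,a in blobs(m,10):
    if c[1]<260 and 280<c[0]<340:print("red",np.round(c,1),round(r,1),a)
k=m.astype(bool);k[:,:303]=0;k[:,335:]=0;k[235:]=0;q=P[k]-o
print("n",k.sum(),"x' pct",np.percentile(q@e,[3,50,97]).round(3),"z",np.percentile(q[:,2],[3,50,97]).round(3))
for L in(.15,.3,.45,.6):
  w=o+e*(.057+.088*np.sin(L))+[0,0,.09+.088*np.cos(L)];print(L,proj("top",w))
E
python3 to.py 0.5376 -0.1177 0.055 -0.372
```

```text
t: 31.3
tool_pos: [0.5014, -0.278, 0.2368]
tool_rot: [3.084, -0.592, 0.003]
contact_force: [1.3, -0.1, 0.9]
opening: 0.005
grip_force: 0.0
red [296. 246.] 11.7 296.5
red [320.  186.5] 8.1 63.5
red [283.6 164.5] 7.4 150.0
n 81 x' pct [0.089 0.106 0.123] z [0.147 0.172 0.186]
0.15 [315.7 199. ]
0.3 [317.4 194.6]
0.45 [318.9 190.4]
0.6 [320.2 186.7]
t 31.35 tcp [ 0.5018 -0.2766  0.2366] phi -0.377 zaxis [ 0.002 -0.001 -1.   ] roll -0.005 t xyz mm [ -24.8 -161.1  181.5] F [-0.8  0.9  0.1] open 0.0049 grip 0.0
```

The lever rests at lean of about 0.6 (grip px (320,186.5)). I'll take the closed fingers behind it, x' about 148 mm with tips at z about 0.14, and push forward.

```bash
python3 -m handwheel '[{"tx":33,"ty":0,"tz":0,"roll":0},{"tx":33,"ty":0,"tz":0,"roll":0},{"tx":0,"ty":-32,"tz":0,"roll":0},{"tx":0,"ty":-32,"tz":0,"roll":0},{"tx":0,"ty":-32,"tz":0,"roll":0},{"tx":0,"ty":-32,"tz":0,"roll":0},{"tx":0,"ty":-32,"tz":0,"roll":0},{"tx":0,"ty":0,"tz":0,"roll":0},{"tx":0,"ty":0,"tz":0,"roll":0}]' 0 60
python3 to.py 0.6224 -0.1508 0.118 -0.372
```

```text
t: 32.1
tool_pos: [0.6227, -0.148, 0.236]
tool_rot: [3.088, -0.578, 0.001]
contact_force: [0.7, -0.4, 0.7]
opening: 0.0002
grip_force: 0.0
t 32.1 tcp [ 0.6227 -0.148   0.236 ] phi -0.37 zaxis [ 0.001 -0.    -1.   ] roll 0.002 t xyz mm [  0.7   2.7 118. ] F [ 0.7 -0.4  0.7] open 0.0002 grip 0.0
```

```bash
python3 -m handwheel '[{"tx":0,"ty":2.5,"tz":24,"roll":0},{"tx":0,"ty":0,"tz":24,"roll":0},{"tx":0,"ty":0,"tz":24,"roll":0},{"tx":0,"ty":0,"tz":24,"roll":0},{"tx":0,"ty":0,"tz":20,"roll":0},{"tx":0,"ty":0,"tz":0,"roll":0},{"tx":-8,"ty":0,"tz":-2,"roll":0},{"tx":-8,"ty":0,"tz":-2,"roll":0},{"tx":-8,"ty":0,"tz":-2,"roll":0},{"tx":-8,"ty":0,"tz":-2,"roll":0},{"tx":-8,"ty":0,"tz":-2,"roll":0},{"tx":0,"ty":0,"tz":0,"roll":0}]'
python3 to.py 0.5376 -0.1177 0.141 -0.372
python3 -m handwheel '[{"tx":-5,"ty":0,"tz":-2,"roll":0},{"tx":-5,"ty":0,"tz":-2,"roll":0},{"tx":0,"ty":0,"tz":0,"roll":0}]'
python3 to.py 0.5376 -0.1177 0.141 -0.372
```

```text
t: 33.1
tool_pos: [0.5844, -0.1385, 0.1334]
tool_rot: [3.086, -0.586, 0.01]
contact_force: [0.4, 0.3, 2.1]
opening: 0.0001
grip_force: 0.0
t 33.1 tcp [ 0.5844 -0.1385  0.1334] phi -0.375 zaxis [ 0.006 -0.002 -1.   ] roll -0.003 t xyz mm [-51.1  -2.4  -7.9] F [0.4 0.3 2.1] open 0.0001 grip 0.0
t: 33.35
tool_pos: [0.5732, -0.1344, 0.1337]
tool_rot: [-3.086, 0.586, 0.001]
contact_force: [0.7, 0.1, 0.3]
opening: -0.0002
grip_force: 0.0
t 33.35 tcp [ 0.5732 -0.1344  0.1337] phi -0.375 zaxis [-0.001  0.    -1.   ] roll -0.003 t xyz mm [-39.2  -2.6  -7.3] F [0.7 0.1 0.3] open -0.0002 grip 0.0
```

```bash
python3 -m handwheel '[{"tx":-4,"ty":-1,"tz":0,"roll":0},{"tx":-4,"ty":-1,"tz":0,"roll":0},{"tx":0,"ty":0,"tz":0,"roll":0}]' | grep -E "pos|contact"
python3 -m handwheel '[{"tx":-4,"ty":0,"tz":0,"roll":0},{"tx":-4,"ty":0,"tz":0,"roll":0},{"tx":0,"ty":0,"tz":0,"roll":0}]'| grep -E "pos|contact"
python3 to.py 0.5376 -0.1177 0.141 -0.372
```

```text
tool_pos: [0.5672, -0.1296, 0.1332]
contact_force: [1.8, 0.3, -0.3]
tool_pos: [0.5603, -0.127, 0.134]
contact_force: [2.7, 0.7, 1.6]
t 33.85 tcp [ 0.5603 -0.127   0.134 ] phi -0.375 zaxis [ 0.001 -0.    -1.   ] roll -0.003 t xyz mm [-24.5  -0.4  -7.1] F [2.7 0.7 1.6] open 0.0002 grip 0.0
```

```bash
python3 -m handwheel '[{"tx":-4,"ty":0,"tz":-1,"roll":0},{"tx":-4,"ty":0,"tz":-1,"roll":0},{"tx":0,"ty":0,"tz":0,"roll":0}]' | grep -E "pos|contact"
python3 -m handwheel '[{"tx":-4,"ty":0,"tz":-1,"roll":0},{"tx":-4,"ty":0,"tz":-1,"roll":0},{"tx":0,"ty":0,"tz":0,"roll":0}]'| grep -E "pos|contact"
python3 to.py 0.5376 -0.1177 0.141 -0.372
```

```text
tool_pos: [0.5522, -0.1243, 0.1352]
contact_force: [3.9, -0.7, -1.1]
tool_pos: [0.5439, -0.121, 0.1373]
contact_force: [0.2, -0.2, 0.7]
t 34.35 tcp [ 0.5439 -0.121   0.1373] phi -0.375 zaxis [-0.003  0.001 -1.   ] roll -0.003 t xyz mm [-7.1 -0.8 -3.7] F [ 0.2 -0.2  0.7] open 0.0001 grip 0.1
```

```bash
python3 -m handwheel '[{"tx":-3,"ty":0,"tz":-1,"roll":0},{"tx":-3,"ty":0,"tz":-1,"roll":0},{"tx":0,"ty":0,"tz":0,"roll":0}]' | grep -E "pos|contact"
python3 -m handwheel '[{"tx":-3,"ty":0,"tz":0,"roll":0},{"tx":-3,"ty":0,"tz":0,"roll":0},{"tx":0,"ty":0,"tz":0,"roll":0},{"tx":0,"ty":0,"tz":0,"roll":0}]' | grep -E "pos|contact"
python3 to.py 0.5376 -0.1177 0.141 -0.372
```

```text
tool_pos: [0.5389, -0.1188, 0.1395]
contact_force: [0.3, -0.0, -0.1]
tool_pos: [0.5338, -0.1168, 0.1394]
contact_force: [0.4, -0.0, -0.2]
t 34.93 tcp [ 0.5338 -0.1168  0.1394] phi -0.375 zaxis [-0.  0. -1.] roll -0.003 t xyz mm [ 3.8 -0.5 -1.6] F [ 0.4 -0.  -0.2] open 0.0001 grip 0.0
```

Force peaked, then vanished, which suggests a snap. I'll back away to the rear, rise, move aside and check.

```bash
python3 -m handwheel '[{"tx":15,"ty":0,"tz":0,"roll":0},{"tx":15,"ty":0,"tz":0,"roll":0},{"tx":0,"ty":0,"tz":-35,"roll":0},{"tx":0,"ty":0,"tz":-35,"roll":0},{"tx":0,"ty":0,"tz":-35,"roll":0},{"tx":0,"ty":38,"tz":0,"roll":0},{"tx":0,"ty":38,"tz":0,"roll":0},{"tx":0,"ty":38,"tz":0,"roll":0},{"tx":0,"ty":38,"tz":0,"roll":0},{"tx":0,"ty":38,"tz":0,"roll":0},{"tx":0,"ty":0,"tz":0,"roll":0}]'
cat > lv.py <<'E'
from h import *
im,d=optics.get_image("top");P=cloud("top",d)
e=np.array([np.cos(-.372),np.sin(-.372),0]);o=np.array([.4845,-.097,0])
m=red(im)
for c,r,a in blobs(m,8):
    if c[1]<260 and 280<c[0]<340:print("red",np.round(c,1),round(r,1),a)
k=m.astype(bool);k[:,:303]=0;k[:,335:]=0;k[235:]=0;q=P[k]-o
print("n",k.sum(),"x' pct",np.percentile(q@e,[3,50,97]).round(3),"z",np.percentile(q[:,2],[3,50,97]).round(3))
si,sd=optics.get_image("side")
a=si[130:250,230:370,::-1];b=im[170:290,240:380,::-1]
cv2.imwrite("pics/p9.png",cv2.resize(np.hstack([a,b]),(798,342),interpolation=cv2.INTER_CUBIC))
for c,r,a in blobs(red(si),60):
    if 240<c[0]<340 and 120<c[1]<250:print("side red",np.round(c,1),round(r,1),a)
c=[x for x in blobs(yel(im),100)]
for x in c:print("yel",np.round(x[0],1),round(x[1],1))
E
python3 lv.py
```

```text
t: 35.85
tool_pos: [0.4899, -0.31, 0.2444]
tool_rot: [3.082, -0.595, -0.001]
contact_force: [-0.4, 0.1, 0.3]
opening: -0.0001
grip_force: 0.0
red [298.6 238.2] 3.2 17.0
red [295.8 246.1] 11.7 242.0
red [310. 214.] 4.1 29.5
red [283.6 164.4] 7.5 150.0
n 40 x' pct [0.017 0.026 0.04 ] z [0.157 0.195 0.202]
side red [312.3 202.1] 11.7 204.5
side red [278.  163.5] 17.2 336.0
yel [165.2 250. ] 11.6
yel [410.6 237.9] 10.8
yel [474.4  89.6] 12.2
```

View pics/p9.png

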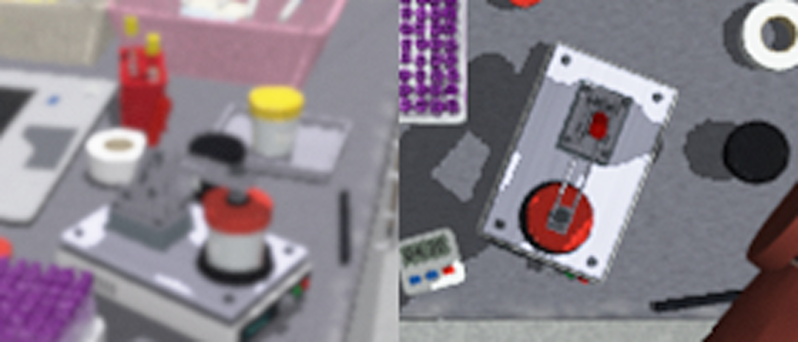

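The final view shows the job done:
- The pad presses on the red lid, at right half (560,215).
- The lever is back in its locked place at (598,125).
- The yellow cup stands upright in the tray, at left half (275,120).
- The robot touches nothing.

Handing in.

```bash
python3 -c "
from station import ctrl
print(ctrl.finish_job())"
```

```text
the job is handed in; nothing more can be done
None
```

The job is handed in at about 36 s: the yellow-lidded cup stands upright in the tray, the red-lidded cup is in the holder under the pad, and the lever is back at its locked position; the pinch on the lever slipped off three times along the way, so I pushed it shut with closed fingers, and once they closed on top of the yellow lid with about 11 N.

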